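# Gauge the clamp, load the slide scanner and send its tray home

## Task

Get the slide scanner's drawn-out tray ready and close it. Find the spacer for the tray's clamp: start by standing the thinnest spacer right down in the gap, work up, and leave in the gap the thickest one that goes right down to the tray floor, the others standing upright on the rubber mat. Also lay every slide mailer flat in the tray's bay; then, with the spacer settled, press the release lever down and push the tray fully home, leaving the tubes, the jar and the cup where they are.

Things in the scene. Friction and masses are not known exactly. Their poses are not given: they have to be found in the camera images.
- scanner: The slide scanner, a low white housing fixed to the bench, 260 mm deep (x), 420 mm wide (y), 100 mm high, open at the front. Origin: on the bench under the middle of its front edge; x points into the housing, y to its left as seen from the robot, z up. Its tray starts drawn out towards the robot (-x).
- tray (a joint): The scanner's tray on its full-extension slide: 0 m = drawn out and locked (as at the start), 0.170 m = fully home. Moves along the scanner's +x. While the release lever is up it is locked; with the lever down it slides with about 2 N plus a little damping and stays where it is left.
- tray_front (a point): Middle of the outer face of the tray's white front panel, moving with the tray; axes as the scanner's. The panel is 408 mm wide and reaches 35 mm below and above this point (top 78 mm above the bench); push the tray home by this flat face. Tray out: 180 mm before the housing's front edge.
- clamp (a point): The tray's clamp, moving with it; axes as the scanner's. A slot between a fixed fence and a locked jaw, both 30 mm long (x) and 22 mm high; open ends. Point: tray floor (28 mm above bench), middle of the fence's inner face; the gap runs from here to +y. Its size, 15 to 26 mm, is unknown and does not give.
- clamp_mouth (a point): 22 mm straight above clamp, level with the tops of fence and jaw. The slot flares at 45 degrees over its upper 8 mm; the lower 14 mm is parallel. A spacer goes in upright, thickness across the gap (y), length along x, mid-length within 10 mm of this point in x. Right down, its top is 26 mm above this point; one too thick stays 12 mm or more higher. Housing front: 85 mm off.
- bay (a point): Centre of the floor of the mailer bay on the tray (28 mm above the bench), left of the clamp, moving with the tray; axes as the scanner's. Flat area 164 mm along x by 220 mm along y, with the panel at its front and lips 10 mm high on its other sides. Three mailers lie side by side in it, long side along x, at about 62 mm centres.
- lever (a joint): The release lever on the tray, to the right of the clamp: 0 rad = up (tray locked), 0.30 rad = pressed right down; the tray is free beyond about 0.2 rad. It takes about 2 N at the pad and stays down once pressed.
- lever_pad (a point): Middle of the top of the lever's dark finger pad, 26 mm (x) by 24 mm (y), 55 mm above the bench when the lever is up; moves with the tray. Pressed straight down it sinks 13 mm. The lever's hinge lies 45 mm from here towards the housing. 43 mm to its left (+y) is the clamp fence's inner face.
- mat: A thin black rubber mat fixed to the bench, 190 mm (its x) by 180 mm (its y), 2 mm thick, where the spacers stand and are kept. Origin: centre of its underside.
- spacer10: A plain aluminium spacer block, 50 mm long (its x), 10 mm thick (its y), 48 mm high (its z), 110 g; stands upright on the rubber mat on its 50 mm by 10 mm edge, at any of the four places. Origin: centre of its underside.
- spacer14: A plain aluminium spacer block, 50 mm long (its x), 14 mm thick (its y), 48 mm high (its z), 134 g; stands upright on the rubber mat on its 50 mm by 14 mm edge, at any of the four places. Origin: centre of its underside.
- spacer18: A plain aluminium spacer block, 50 mm long (its x), 18 mm thick (its y), 48 mm high (its z), 158 g; stands upright on the rubber mat on its 50 mm by 18 mm edge, at any of the four places. Origin: centre of its underside.
- spacer22: A plain aluminium spacer block, 50 mm long (its x), 22 mm thick (its y), 48 mm high (its z), 182 g; stands upright on the rubber mat on its 50 mm by 22 mm edge, at any of the four places. Origin: centre of its underside.
- mailer1: A slide mailer: a closed white plastic box 80 mm long (its x), 30 mm wide (its y), 24 mm high (its z), 40 to 80 g, lying flat on the bench (may be absent: one to three are there). Origin: centre of its underside.
- mailer2: A slide mailer: a closed white plastic box 80 mm long (its x), 30 mm wide (its y), 24 mm high (its z), 40 to 80 g, lying flat on the bench (may be absent: one to three are there). Origin: centre of its underside.
- mailer3: A slide mailer: a closed white plastic box 80 mm long (its x), 30 mm wide (its y), 24 mm high (its z), 40 to 80 g, lying flat on the bench (may be absent: one to three are there). Origin: centre of its underside.
- tube1: A red-capped sample tube, 80 mm high, 31 mm over the cap, standing. To be left alone. Origin: centre of its underside.
- tube2: Another red-capped sample tube like tube1. To be left alone. Origin: centre of its underside.
- capjar: A small white-capped jar, 36 mm across, 40 mm high, between the mat and the mailers. To be left alone. Origin: centre of its underside.
- cup: A small clear plastic cup, 44 mm across, 45 mm high. To be left alone. Origin: centre of its underside.
Mind the look-alikes: they are no part of the job. Leave any blue, orange or pink look-alike of the spacer14 alone.

How it is judged:
By the outcome, as a careful person would: the job done as asked, in the order asked, and still so for the second after the job is handed in, with the robot touching nothing.
Of mailer1, mailer2, mailer3 only 1 to 3 are there at a start; the rules pass over those that are not, and their reading is None.
At some moment in a run one of mailer1, mailer2, mailer3 may be knocked a few centimetres aside while the robot is not near it.
It also fails if it takes over 210 s, if anything falls off the work surface, if the arm or the gripper's body presses on something with over 40 N, if the wrist force passes 120 N, or if a joint passes its speed limit or range.

## Robot

A 7-joint arm with a two-finger parallel gripper is mounted at the origin on the work surface. World frame = base frame: x ahead of the robot, y to its left, z up, the work surface at z = 0. Lengths are in m, angles in rad, forces in N, time in s.
With the tool pointing down it reaches from about 0.425 to 0.875 m from the base axis. Payload 4.7 kg.
Tool frame: the origin (TCP) lies on the centre line of the jaws, within the pads' length; the fingertips stand 14 mm ahead of it and the grasp point (between the pads) lies 5 mm behind it; z points along the fingers, y is the direction in which the jaws open and shut (so a half turn about z gives the same grasp; the last joint's range is limited). The gripper opens to 85 mm and grips with 20 to 120 N. Pads are 22 mm wide; open, the fingers measure 114 mm over their backs; the gripper's body (76 mm by 85 mm) begins 54 mm behind the grasp point. The pads swing forward as they close: fully open they stand 13 mm farther back than shut.
Start: joints at [-1.142, 0.321, -0.07, 1.45, 0.023, 1.371, -0.057], TCP at [0.262, 0.595, 0.245] pointing down, gripper open.
Joint ranges: [-2.86, 2.86], [-0.3, 2.09], [-1.38, 1.24], [0.06, 2.45], [-1.56, 4.7], [0.09, 2.05], [-2.69, 2.69]. Speed limits (rad/s): [2.57, 2.57, 3.14, 3.14, 3.14, 3.14, 3.14].

## Interface

Orientations are given as a rotation vector (axis times angle).
In Python, from cell import manip gives the robot as it stands.
- The arm moves only by the shell command python3 -m crank 'ROWS' [FORCE]. ROWS is JSON, a list that holds one entry, the list of rows, each a list of 7 numbers: the shift along the tool's x, y, z in cm, then the turn, a rotation vector about the tool's x, y, z in rad, then the finger opening in cm, from 0 to 8.54. A call has exactly 8 rows; each row is the pose to reach, as a shift and turn from the pose commanded when the call began, along the tool's axes at that moment; what a row does not reach only later rows make up. A row lasts 1/12 s, in which the tool goes at most 41.7 mm and 7.16 degrees, less where a joint would pass 70% of its speed; a pose out of reach is approached as far as the arm can. A call with a gripper value outside its range is refused whole. The fingers move at their own pace and stop on an object; FORCE is the grip in N (left out, the last holds). Time passes only in rows, so rows that repeat a pose let the fingers close, or fill a call up. It gives the time, the measured TCP pose, the force and the opening at its end, in the units of the state.
- manip.get_obs(): the state, without advancing time (a new reading comes with each control period).
- manip.get_image(name): name is "side" or "top"; returns a dict with "image" (420x560x3 uint8, red, green, blue), "fovy" (degrees; the focal length in pixels is half the picture's height over the tangent of half this angle, whatever the lens; pixels are square), "cx", "cy" (the principal point, pixels), "extrinsics" (4x4, takes a point from world to camera coordinates). Camera axes: x right, y down, z forward; pixel columns grow to the right and rows downward; lengths in m; the calibration is good to about 2 mm. A picture is of the moment at which its call begins. There is no depth.
- manip.close_job(): hands the job in, once; it reports no verdict.
Trained networks look in a picture, given as the dict that the camera call returned (one of the last four; its "shot" number tells which), for a name from the list of things; names that differ only in an ending like _2 or _b are one class to them, and where a whole thing is asked for, a point or a joint stands for the part that bears it (a point fixed in the world has none). Each returns a list of dicts, best first, with "confidence" (0 to 1); they miss things now and then, are a little off and sometimes report something else, mostly with a low value. They report only what shows in the picture. A call takes as long as a camera call. They do not tell look-alikes from the thing itself.
- manip.recognise(picture, query): "uv" ([column, row] in pixels, amid what is visible of it).
- manip.regions_of(picture, query): "mask" (420x560 bool, what is visible of it) and "uv" ([column, row] in pixels, amid what is visible of it).
- manip.mark_of(picture, query): "uv" ([column, row] in pixels: a listed point, or the origin of a listed thing).
The state is a dict: "clock": time; "joints": joint angles; "qvel": joint speeds; "effort": joint torques, N m; "ee_pos": TCP position; "ee_rot": TCP orientation; "ft_force": force on the tool from outside, world axes, zero at the start; "wrist_torque": the same for the moment, N m; "opening": opening from 0.0 (shut) to 1.0 (fully open).
Only numpy, scipy, OpenCV 4.12 (cv2) and the standard library are available. Lean on these libraries where they do the work, as an engineer would, in place of code of your own. Each camera call takes 0.05 s, during which the arm holds its last target.

## Working session

There is one attempt and no reset: what is moved stays moved. The work goes in short steps, Python scripts to look and compute and a shell command to move; the robot and the scene stay as the last step left them, time stands still between calls to the robot, and variables do not carry over. Pictures are saved under pics/ and viewed, and the job is handed in when it is done.

```bash
ls; mkdir -p pics; python3 - <<'E'
from cell import manip
import cv2,numpy as np
print(manip.get_obs())
for n in ("side","top"):
    p=manip.get_image(n); cv2.imwrite(f"pics/{n}0.png",p["image"][:,:,::-1])
    print(n,p["fovy"],p["cx"],p["cy"],np.round(p["extrinsics"],4).tolist(),p.keys())
E
```

```text
pics
{'clock': 0.0, 'joints': array([-1.141878  ,  0.32182778, -0.07005512,  1.45167535,  0.02261325,
        1.3708188 , -0.05691399]), 'qvel': array([-0.00082887, -0.00101277, -0.00122005,  0.00059845, -0.00120281,
       -0.00206228,  0.00016183]), 'effort': array([-6.32239426e-04, -4.93580139e+01, -3.82635193e-01, -3.14336050e+01,
        1.29720289e-02,  1.13959736e-02, -1.30657827e-05]), 'ee_pos': array([0.26182157, 0.59437017, 0.24421998]), 'ee_rot': array([-6.46889049e-01, -3.07398298e+00,  3.01985630e-03]), 'ft_force': array([-0.08809326,  0.21280773, -0.58058388]), 'wrist_torque': array([-0.05406272,  0.00913788,  0.046176  ]), 'opening': 0.9984036105845776}
side 43.46003236989608 280.431759697351 199.19575219915507 [[-0.9864, 0.1639, -0.0069, 0.4871], [0.1182, 0.6809, -0.7228, 0.019], [-0.1138, -0.7138, -0.691, 1.426], [0.0, 0.0, 0.0, 1.0]] dict_keys(['image', 'fovy', 'cx', 'cy', 'extrinsics', 'shot'])
top 56.36143865007256 282.09259840125725 213.52031862894995 [[0.0015, -0.9995, -0.032, -0.0085], [-0.9837, 0.0043, -0.1799, 0.4975], [0.1799, 0.0318, -0.9832, 0.8953], [0.0, 0.0, 0.0, 1.0]] dict_keys(['image', 'fovy', 'cx', 'cy', 'extrinsics', 'shot'])
```

View pics/top0.png

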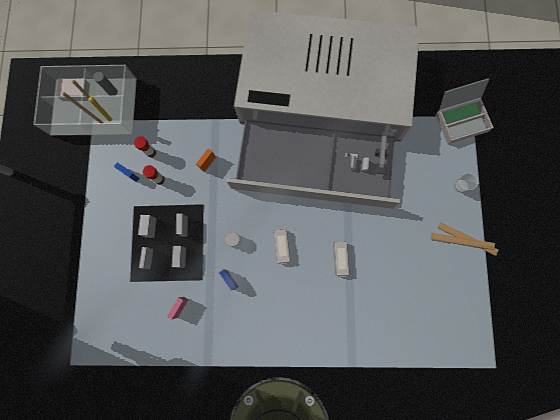

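View pics/side0.png

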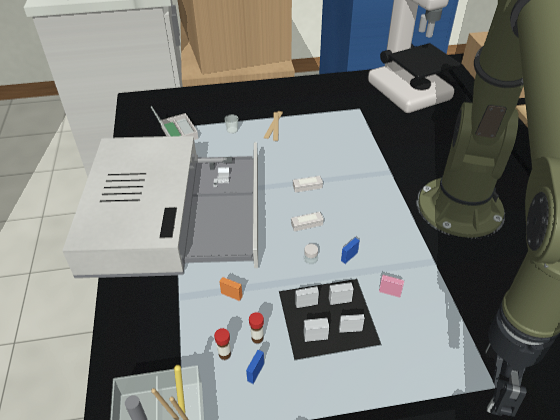

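```bash
cat > h.py <<'E'
from cell import manip
import cv2,numpy as np
from scipy.spatial.transform import Rotation as R
def K(p):
    f=210/np.tan(np.radians(p["fovy"]/2)); return f
def proj(p,X):
    X=np.atleast_2d(X); E=np.array(p["extrinsics"]); c=X@E[:3,:3].T+E[:3,3]; f=K(p)
    return np.c_[p["cx"]+f*c[:,0]/c[:,2],p["cy"]+f*c[:,1]/c[:,2]]
def ray(p,uv):
    E=np.array(p["extrinsics"]); f=K(p)
    d=np.array([(uv[0]-p["cx"])/f,(uv[1]-p["cy"])/f,1.]); Rm=E[:3,:3]
    return -Rm.T@E[:3,3], Rm.T@d
def onz(p,uv,z):
    o,d=ray(p,uv); return o+d*(z-o[2])/d[2]
def tri(p,u,q,v):
    o1,d1=ray(p,u);o2,d2=ray(q,v)
    A=np.c_[d1,-d2]; s=np.linalg.lstsq(A,o2-o1,rcond=None)[0]
    a=o1+s[0]*d1;b=o2+s[1]*d2; return (a+b)/2,np.linalg.norm(a-b)
def both():
    return manip.get_image("top"),manip.get_image("side")
def save(p,n,box=None,s=1):
    im=p["image"][:,:,::-1]
    if box: im=im[box[1]:box[3],box[0]:box[2]]
    if s!=1: im=cv2.resize(im,None,fx=s,fy=s,interpolation=cv2.INTER_CUBIC)
    cv2.imwrite("pics/"+n+".png",im)
E
python3 - <<'E'
from h import *
t,s=both()
save(t,"t1",(120,190,260,330),4); save(s,"s1",(270,270,400,370),6); save(t,"t2",(230,110,410,220),4); save(s,"s2",(180,130,280,280),4)
for q in ["tray_front","clamp","clamp_mouth","bay","lever_pad","lever","mat","spacer10","spacer14","spacer18","spacer22","mailer1","tube1","capjar","cup","scanner"]:
    for nm,p in (("top",t),("side",s)):
        print(q,nm,[(np.round(d["uv"]).tolist(),round(d["confidence"],2)) for d in manip.mark_of(p,q)][:6])
E
```

```text
tray_front top [([308.0, 193.0], 0.7), ([236.0, 241.0], 0.27), ([282.0, 248.0], 0.25)]
tray_front side [([254.0, 198.0], 0.63)]
clamp top [([365.0, 167.0], 0.74), ([339.0, 257.0], 0.18)]
clamp side [([226.0, 178.0], 0.66)]
clamp_mouth top [([362.0, 160.0], 0.86)]
clamp_mouth side [([224.0, 172.0], 0.82)]
bay top [([283.0, 159.0], 0.62)]
bay side [([219.0, 227.0], 0.84)]
lever_pad top [([378.0, 167.0], 0.74), ([149.0, 155.0], 0.41)]
lever_pad side [([226.0, 160.0], 0.58), ([188.0, 209.0], 0.28)]Traceback (most recent call last):
  File "<stdin>", line 6, in <module>
ValueError: it knows: bay, capjar, clamp, clamp_mouth, cup, lever_pad, mailer, mat, scanner, spacer, tray_front, tube
```

View pics/t1.png

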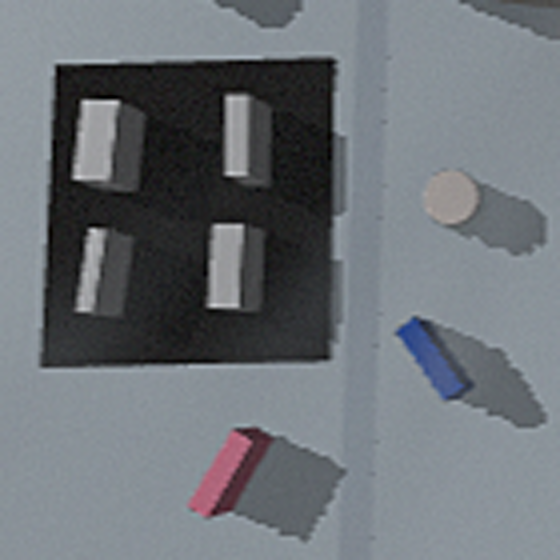

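View pics/s1.png

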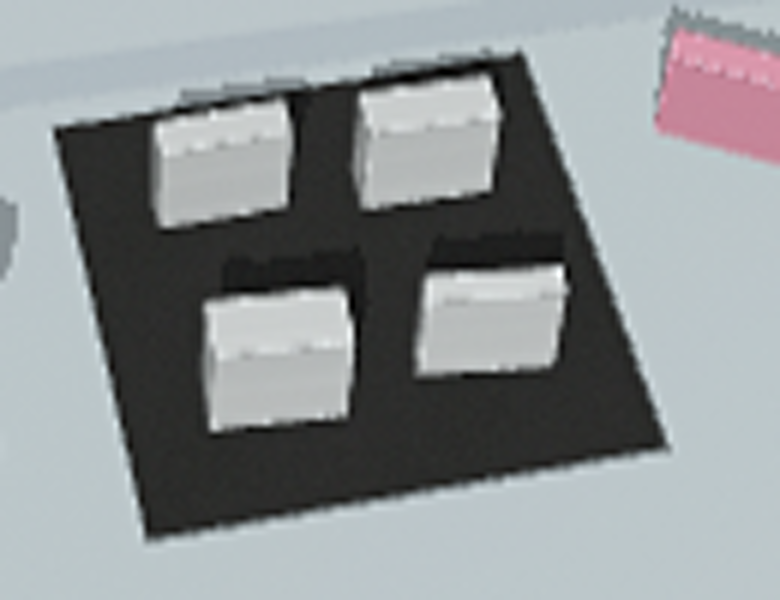

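View pics/t2.png

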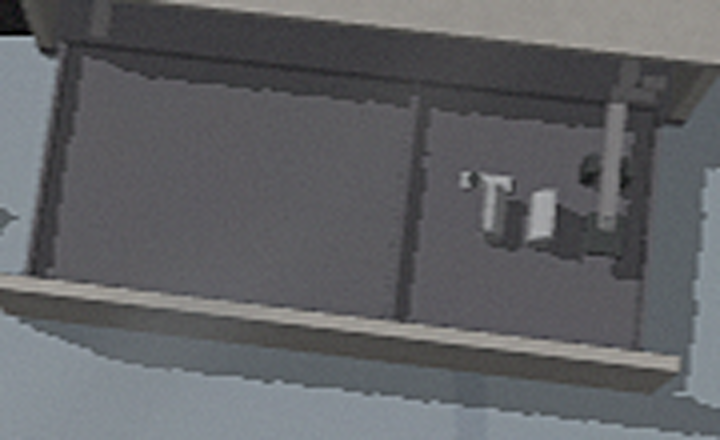

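View pics/s2.png

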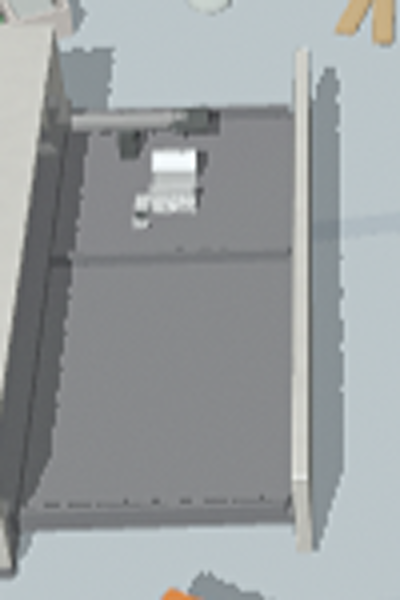

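```bash
python3 - <<'E'
from h import *
t,s=both()
c=lambda x,y:(x/4+120,y/4+190)
M=[onz(t,c(*a),0.002) for a in [(56,65),(334,58),(330,359),(41,367)]]
c2=lambda x,y:(x/6+270,y/6+270)
N=[onz(s,c2(*a),0.002) for a in [(147,541),(54,130),(520,54),(667,448)]]
for X in (M,N):
    print(np.round(X,3).tolist(),[round(np.linalg.norm(X[i]-X[(i+1)%4]),3) for i in range(4)])
for q in ["tray_front","clamp","clamp_mouth","bay","lever_pad","capjar"]:
    a=manip.mark_of(t,q)[0];b=manip.mark_of(s,q)[0]
    print(q,np.round(tri(t,a["uv"],s,b["uv"]),3) if 0 else [np.round(x,4) for x in tri(t,a["uv"],s,b["uv"])])
for q in ["spacer","mailer","tube","cup"]:
  for nm,p in (("top",t),("side",s)):
    for d in manip.mark_of(p,q): print(q,nm,np.round(d["uv"],1),round(d["confidence"],2),np.round(onz(p,d["uv"],0.002),3)[:2])
# top faces of spacers
g=cv2.cvtColor(t["image"],cv2.COLOR_RGB2GRAY)
m=((g>115)).astype(np.uint8); 
m2=np.zeros_like(m); m2[205:275,136:202]=m[205:275,136:202]
n,l=cv2.connectedComponents(m2)
for i in range(1,n):
    if (l==i).sum()>30: print((l==i).sum(), cv2.minAreaRect(np.argwhere(l==i)[:,::-1].astype(np.float32)))
E
```

```text
[[0.526, 0.37, 0.002], [0.529, 0.192, 0.002], [0.341, 0.187, 0.002], [0.336, 0.366, 0.002]] [np.float64(0.178), np.float64(0.188), np.float64(0.179), np.float64(0.19)]
[[0.526, 0.375, 0.002], [0.53, 0.197, 0.002], [0.343, 0.192, 0.002], [0.338, 0.37, 0.002]] [np.float64(0.178), np.float64(0.187), np.float64(0.178), np.float64(0.189)]
tray_front [array([ 0.5517, -0.0732,  0.0406]), np.float64(0.0102)]
clamp [array([ 0.6232, -0.2184,  0.0043]), np.float64(0.0074)]
clamp_mouth [array([ 0.6156, -0.2071,  0.0565]), np.float64(0.0092)]
bay [array([ 0.644 , -0.0096,  0.0338]), np.float64(0.0001)]
lever_pad [array([ 0.5253, -0.1626, -0.1454]), np.float64(0.36)]
capjar [array([ 4.387e-01,  1.076e-01, -2.000e-04]), np.float64(0.007)]
spacer top [179.9 256.7] 0.84 [0.398 0.246]
spacer top [151.8 229.2] 0.76 [0.467 0.321]
spacer top [128.9 175.7] 0.69 [0.607 0.389]
spacer top [185.5 224.1] 0.66 [0.479 0.236]
spacer top [148.  262.3] 0.62 [0.384 0.325]
spacer top [180.6 309.8] 0.62 [0.269 0.238]
spacer top [210.  161.7] 0.58 [0.643 0.179]
spacer top [230.8 281.8] 0.53 [0.336 0.117]
spacer side [3
[... 487 characters left out ...]
 side [305.7 223.5] 0.8 [ 0.426 -0.006]
mailer side [307.7 184. ] 0.72 [ 0.389 -0.157]
tube top [151.8 151.1] 0.51 [0.673 0.333]
tube top [176.9 260.1] 0.34 [0.389 0.253]
tube side [257.8 336.8] 0.89 [0.594 0.307]
tube side [221.3 356.8] 0.87 [0.676 0.342]
cup top [460.8 185. ] 0.61 [ 0.576 -0.456]
cup side [235.6 130.7] 0.47 [ 0.565 -0.444]
187 ((143.3839569091797, 224.48634338378906), (9.172038078308105, 20.155115127563477), 6.709837436676025)
114 ((178.5, 223.5), (19.0, 5.0), 90.0)
91 ((142.22543334960938, 257.03466796875), (4.257601261138916, 20.679779052734375), 8.746162414550781)
161 ((175.81321716308594, 255.98834228515625), (7.610151290893555, 20.460079193115234), 3.5763344764709473)
```

```bash
python3 - <<'E'
from h import *
t,s=both()
save(t,"t3",(222,170,282,210),10); save(t,"t4",(370,180,420,220),10); save(s,"s3",(240,130,290,170),10);save(s,"s4",(240,240,290,280),10)
a=cv2.imread("pics/t3.png");b=cv2.imread("pics/t4.png");c=cv2.imread("pics/s3.png");d=cv2.imread("pics/s4.png")
a=a[:,:400]; b=b[:,:400];c=c[:,:400];d=d[:,:400]
cv2.imwrite("pics/m1.png",cv2.resize(np.vstack([np.hstack([a,b]),np.hstack([c,d])]),(600,600)))
E
```

```text
(no output)
```

View pics/m1.png

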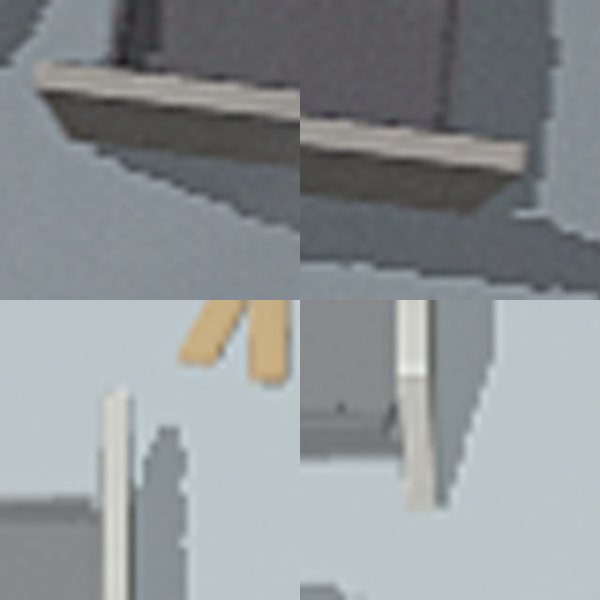

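```bash
python3 - <<'E'
from h import *
t,s=both()
for p,l,r in ((t,(227.3,182.),(400.,202.9)),(s,(257.1,250.),(257.3,142.3))):
    L=onz(p,l,.078);Rr=onz(p,r,.078); v=L-Rr
    m=(L+Rr)/2; yaw=np.arctan2(-v[0],v[1])
    print(L,Rr,np.linalg.norm(v),"mid",m,"yaw",yaw)
# spacers top faces
for p,nm,box,th in ((t,"top",(136,205,202,275),115),(s,"side",(280,280,385,350),None)):
    pass
# bay/clamp/lever marks alone at known heights
for q,z in (("bay",.028),("clamp",.028),("clamp_mouth",.05),("lever_pad",.055),("tray_front",.043)):
  for nm,p in (("t",t),("s",s)):
    print(q,nm,[(np.round(onz(p,d["uv"],z)[:2],4),round(d["confidence"],2)) for d in manip.mark_of(p,q)[:2]])
save(t,"t5",(330,120,410,210),8); save(s,"s5",(190,145,270,205),8)
E
```

```text
[0.56758152 0.11916273 0.078     ] [ 0.51510931 -0.28178698  0.078     ] 0.40436864823527363 mid [ 0.54134542 -0.08131212  0.078     ] yaw -0.13013025640103126
[0.56911915 0.1282206  0.078     ] [ 0.51488281 -0.27383402  0.078     ] 0.40569631245025733 mid [ 0.54200098 -0.07280671  0.078     ] yaw -0.13408848619193114
bay t [(array([ 0.6489, -0.014 ]), 0.85)]
bay s []
clamp t [(array([ 0.6227, -0.2094]), 0.56)]
clamp s [(array([ 0.6203, -0.1913]), 0.58), (array([ 0.7226, -0.079 ]), 0.2)]
clamp_mouth t [(array([ 0.6236, -0.2086]), 0.85)]
clamp_mouth s [(array([ 0.6225, -0.2026]), 0.61)]
lever_pad t [(array([ 0.6116, -0.2439]), 0.72)]
lever_pad s [(array([ 0.6045, -0.2362]), 0.45)]
tray_front t [(array([ 0.5418, -0.0812]), 0.59), (array([0.4332, 0.0949]), 0.51)]
tray_front s [(array([ 0.5513, -0.0726]), 0.75), (array([0.4535, 0.3083]), 0.43)]
```

View pics/t5.png

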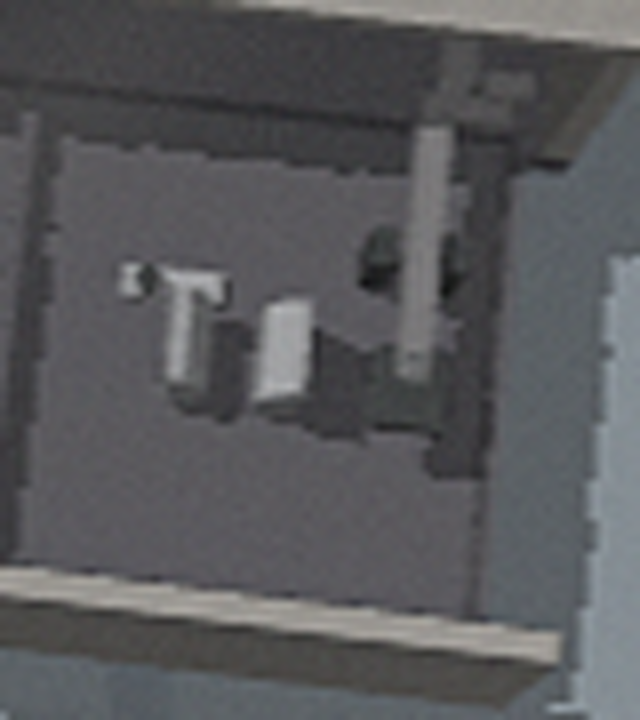

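View pics/s5.png

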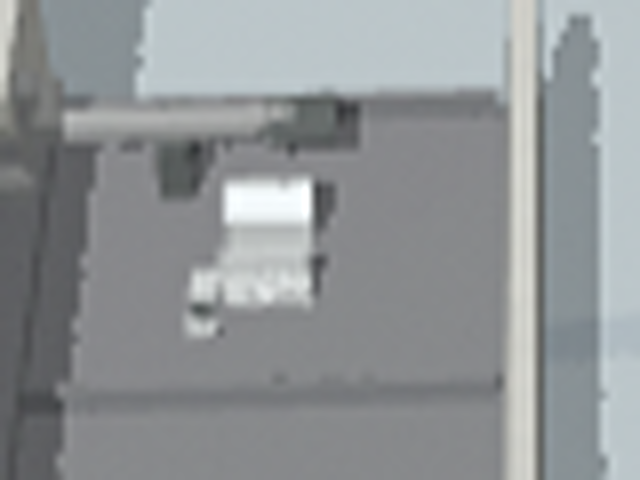

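```bash
cat >> h.py <<'E'
def go(xyz,yaw=None,cur=None):
    """rows entry for TCP target xyz, tool down, tool y axis at world angle yaw (mod pi)"""
    o=manip.get_obs(); P=np.array(o["ee_pos"]); Q=R.from_rotvec(o["ee_rot"])
    d=Q.inv().apply(np.array(xyz)-P)*100
    if yaw is None: r=np.zeros(3)
    else:
        best=None
        for k in (0,np.pi):
            y=np.array([np.cos(yaw+k),np.sin(yaw+k),0]); z=np.array([0,0,-1.]); x=np.cross(y,z)
            rr=(Q.inv()*R.from_matrix(np.c_[x,y,z])).as_rotvec()
            if best is None or np.linalg.norm(rr)<np.linalg.norm(best): best=rr
        r=best
    print("row:",np.round(d,2).tolist(),np.round(r,3).tolist(),"|pos",np.round(P,4),"op",round(o["opening"],3),"F",np.round(o["ft_force"],1),"t",round(o["clock"],2), "q",np.round(o["joints"],2))
def tools():
    o=manip.get_obs(); Q=R.from_rotvec(o["ee_rot"]).as_matrix()
    print("pos",np.round(o["ee_pos"],4),"yangle",round(np.arctan2(Q[1,1],Q[0,1]),3),"z",np.round(Q[:,2],3),"op",round(o["opening"],3),"F",np.round(o["ft_force"],1),"t",round(o["clock"],2))
E
python3 - <<'E'
from h import *
t,s=both()
for p in (t,s):
    E=np.array(p["extrinsics"]); print("cam",-E[:3,:3].T@E[:3,3])
# spacers: project model corners, optimise against mask silhouette via regions_of
for nm,p in (("top",t),("side",s)):
    for d in manip.regions_of(p,"spacer"):
        m=d["mask"]; print(nm,np.round(d["uv"],1),m.sum(),round(d["confidence"],2))
    m=np.zeros((420,560),np.uint8)
save(s,"s6",(270,270,400,370),6)
g=cv2.cvtColor(t["image"],cv2.COLOR_RGB2GRAY)
m=np.zeros_like(g); m[205:275,136:202]=(g>100)[205:275,136:202]
n,l=cv2.connectedComponents(m)
for i in range(1,n):
    ij=np.argwhere(l==i)[:,::-1]
    if len(ij)<30: continue
    W=np.array([onz(t,q,.05)[:2] for q in ij]); c=W.mean(0); u,sv,vt=np.linalg.svd(W-c); v=vt[0]*np.sign(vt[0][0])
    print(len(ij),c,"yaw",np.arctan2(v[1],v[0]),"L,W",np.sqrt(12)*sv/np.sqrt(len(ij)))
E
```

```text
cam [ 0.32831864 -0.03907192  0.96943437]
cam [0.64047468 0.92506799 1.00252978]
top [143.3 259.5] 245 0.73
top [144.5 225.8] 319 0.73
top [208.5 159.5] 229 0.73
top [177.9 308.7] 206 0.7
top [227.8 283.7] 179 0.67
top [126.7 172. ] 180 0.66
top [183.3 225.1] 221 0.63
top [167.5 242.2] 4252 0.55
top [176.1 257.7] 265 0.5
top [318.2 165.2] 11485 0.38
side [351.4 325.1] 394 0.97
side [340.4 293.1] 427 0.92
side [256.5 362.1] 366 0.92
side [321.  327.3] 509 0.87
side [307.7 299.7] 359 0.68
side [228.9 288.4] 374 0.63
side [392.1 287.3] 424 0.56
side [351.2 251.7] 268 0.54
190 [0.47095678 0.32372217] yaw -0.04940599623658968 L,W [0.04931554 0.02299762]
120 [0.47338122 0.23888461] yaw 0.054485415237190624 L,W [0.04848987 0.0142792 ]
94 [0.39334198 0.32141785] yaw -0.09646681158619555 L,W [0.0496444  0.01069347]
166 [0.3957129  0.24127825] yaw -0.01988263751791337 L,W [0.04959688 0.0187984 ]
```

```bash
python3 - <<'E'
from h import *
go((0.393,0.3235,0.15),1.474)
E
```

```text
row: [-22.93, -19.56, 9.53] [0.0, 0.0, -0.318] |pos [0.262  0.5949 0.2454] op 1.001 F [-0.2  0.1 -0.4] t 2.7 q [-1.14  0.32 -0.07  1.45  0.02  1.37 -0.06]
```

```bash
python3 -m crank '[[[-5.7,-4.9,2.4,0,0,-0.08,4],[-11.5,-9.8,4.8,0,0,-0.16,4],[-17.2,-14.7,7.1,0,0,-0.24,4],[-22.9,-19.6,9.5,0,0,-0.318,4],[-22.9,-19.6,9.5,0,0,-0.318,4],[-22.9,-19.6,9.5,0,0,-0.318,4],[-22.9,-19.6,9.5,0,0,-0.318,4],[-22.9,-19.6,9.5,0,0,-0.318,4]]]' 40; python3 - <<'E'
from h import *
tools(); t,s=both(); save(t,"t7",(110,170,250,310),4); save(s,"s7",(270,200,410,360),4); go((0.393,0.3235,0.042),1.474)
E
```

```text
clock: 3.37
ee_pos: [0.3943, 0.3181, 0.1492]
ee_rot: [-0.159, -3.138, 0.004]
ft_force: [-0.1, -0.5, 0.2]
opening: 0.47
pos [0.3943 0.3181 0.1492] yangle 1.469 z [-0.    -0.002 -1.   ] op 0.47 F [-0.1 -0.5  0.2] t 3.37
row: [0.22, 0.61, 10.7] [-0.003, -0.001, -0.008] |pos [0.3946 0.3175 0.149 ] op 0.467 F [ 0.5 -0.3  0.6] t 3.47 q [-0.8   0.09  0.07  1.92 -0.    1.13  0.74]
```

View pics/t7.png

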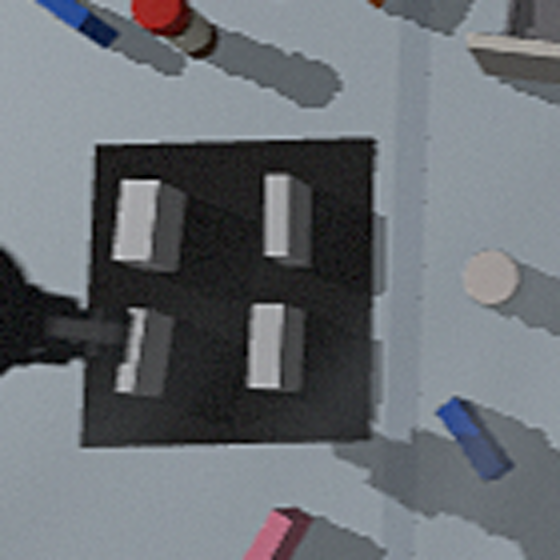

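View pics/s7.png

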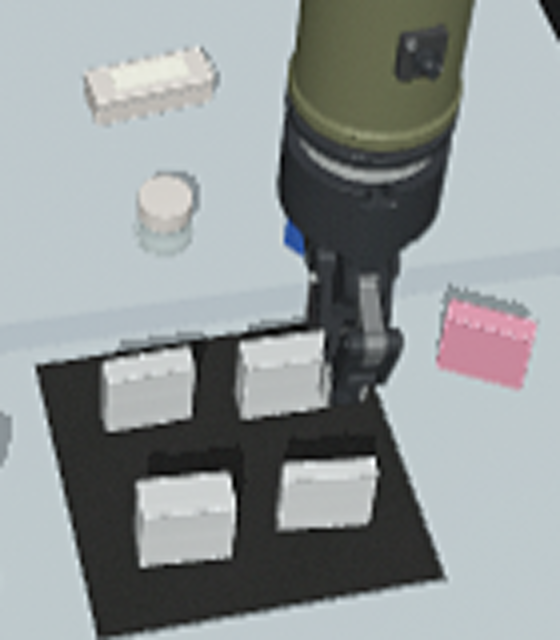

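```bash
python3 -m crank '[[[0,0.3,0,0,0,0,4],[0,0.6,0,0,0,0,4],[0,0.6,0,0,0,0,4],[0,0.6,0,0,0,0,4],[0,0.6,0,0,0,0,4],[0,0.6,0,0,0,0,4],[0,0.6,0,0,0,0,4],[0,0.6,0,0,0,0,4]]]' ; python3 - <<'E'
from h import *
go((0.393,0.3235,0.042),1.474)
E
```

```text
clock: 4.13
ee_pos: [0.3931, 0.3293, 0.1503]
ee_rot: [0.152, 3.138, 0.0]
ft_force: [-0.1, 0.4, -0.1]
opening: 0.47
row: [-0.04, -0.58, 10.83] [0.0, 0.0, 0.0] |pos [0.3931 0.3293 0.1503] op 0.47 F [-0.1  0.4 -0.1] t 4.13 q [-0.8   0.1   0.06  1.91 -0.01  1.13  0.73]
```

```bash
python3 -m crank '[[[0,-0.6,2,0,0,0,4],[0,-0.6,4,0,0,0,4],[0,-0.6,6,0,0,0,4],[0,-0.6,8,0,0,0,4],[0,-0.6,9.5,0,0,0,4],[0,-0.6,10.4,0,0,0,4],[0,-0.6,10.8,0,0,0,4],[0,-0.6,10.8,0,0,0,4]]]' ;  python3 -m crank '[[[0,0,0,0,0,0,4],[0,0,0,0,0,0,4],[0,0,0,0,0,0,0],[0,0,0,0,0,0,0],[0,0,0,0,0,0,0],[0,0,0,0,0,0,0],[0,0,0,0,0,0,0],[0,0,0,0,0,0,0]]]' 40;python3 - <<'E'
from h import *
tools(); t,s=both(); save(t,"t8",(110,170,250,310),4); save(s,"s8",(270,200,410,360),4)
E
```

```text
clock: 4.8
ee_pos: [0.3923, 0.3229, 0.0417]
ee_rot: [-0.152, -3.137, 0.002]
ft_force: [-0.3, 0.2, 1.2]
opening: 0.467
clock: 5.47
ee_pos: [0.393, 0.3235, 0.043]
ee_rot: [0.152, 3.137, 0.001]
ft_force: [-0.2, -0.1, 5.2]
opening: 0.108
pos [0.393  0.3235 0.043 ] yangle 1.474 z [ 0.001  0.001 -1.   ] op 0.108 F [-0.2 -0.1  5.2] t 5.47
```

View pics/s8.png

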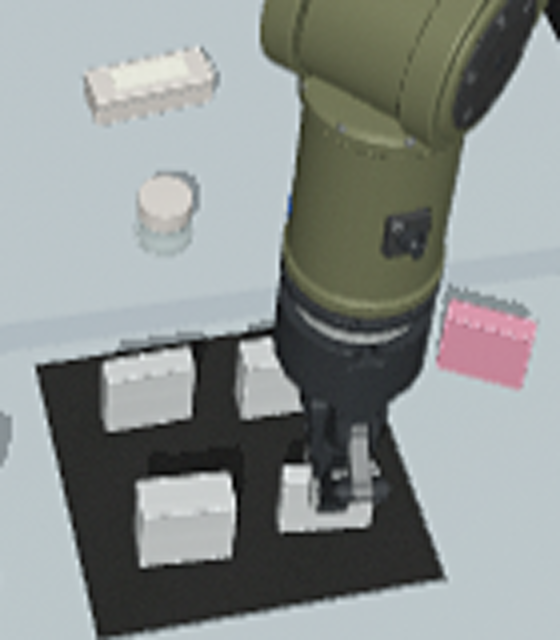

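```bash
python3 -m crank '[[[0,0,-1,0,0,0,0],[0,0,-2.5,0,0,0,0],[0,0,-4.5,0,0,0,0],[0,0,-7,0,0,0,0],[0,0,-9.5,0,0,0,0],[0,0,-11.5,0,0,0,0],[0,0,-12,0,0,0,0],[0,0,-12,0,0,0,0]]]' ;python3 - <<'E'
from h import *
tools(); t,s=both(); save(t,"t9",(110,170,250,310),4); save(s,"s9",(270,200,410,360),4)
go((0.623,-0.196,0.162),1.439)
E
```

```text
clock: 6.23
ee_pos: [0.3932, 0.3238, 0.1639]
ee_rot: [0.152, 3.136, 0.004]
ft_force: [-0.1, 0.1, -1.3]
opening: 0.108
pos [0.3932 0.3238 0.1639] yangle 1.474 z [ 0.002  0.002 -1.   ] op 0.108 F [-0.1  0.1 -1.3] t 6.23
row: [-28.01, -49.39, -0.05] [-0.001, -0.001, 0.035] |pos [0.3919 0.3226 0.1611] op 0.107 F [ 0.1 -0.5 -1.2] t 6.33 q [-0.8   0.08  0.06  1.91 -0.01  1.15  0.74]
```

View pics/s9.png

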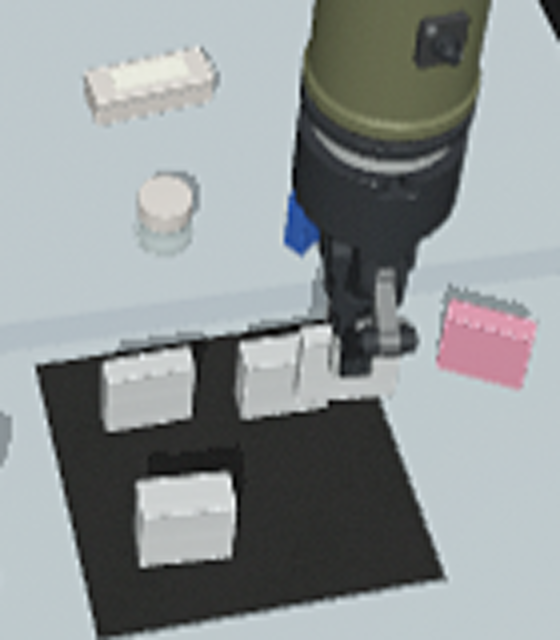

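Spacer10 is lifted (crop ~(345,365)). Moving over to the clamp in two calls.

```bash
python3 -m crank '[[[-2,-3.5,0,0,0,0.005,0],[-4.5,-8,0,0,0,0.01,0],[-6.5,-11.5,0,0,0,0.015,0],[-8.5,-15,0,0,0,0.02,0],[-10.5,-18.5,0,0,0,0.02,0],[-12.5,-22,0,0,0,0.035,0],[-14.5,-25.5,0,0,0,0.035,0],[-16.5,-29,0,0,0,0.035,0]]]' ; python3 - <<'E'
from h import *
go((0.623,-0.196,0.162),1.439)
E
```

```text
clock: 7.0
ee_pos: [0.5272, 0.0181, 0.1604]
ee_rot: [-0.206, -3.132, 0.001]
ft_force: [0.5, 0.4, -0.6]
opening: 0.103
row: [-12.3, -19.97, -0.18] [-0.001, -0.003, 0.0] |pos [0.5272 0.0181 0.1604] op 0.103 F [ 0.5  0.4 -0.6] t 7.0 q [-0.43  0.12  0.38  1.87 -0.05  1.16  1.4 ]
```

```bash
python3 -m crank '[[[-2.2,-3.6,0,0,0,0,0],[-4.4,-7.2,0,0,0,0,0],[-6.6,-10.8,0,0,0,0,0],[-8.6,-14,0,0,0,0,0],[-10.4,-17,0,0,0,0,0],[-11.6,-19,0,0,0,0,0],[-12.2,-20,0,0,0,0,0],[-12.2,-20,0,0,0,0,0]]]' ;python3 -m crank '[[[0,0,0,0,0,0,0],[0,0,0,0,0,0,0],[0,0,2,0,0,0,0],[0,0,4,0,0,0,0],[0,0,5,0,0,0,0],[0,0,5,0,0,0,0],[0,0,5,0,0,0,0],[0,0,5,0,0,0,0]]]'; python3 - <<'E'
from h import *
tools(); t,s=both(); save(t,"t10",(330,120,410,210),8); save(s,"s10",(170,120,270,200),8)
E
```

```text
clock: 7.67
ee_pos: [0.6216, -0.1975, 0.16]
ee_rot: [-0.214, -3.131, 0.003]
ft_force: [0.0, 0.6, -1.3]
opening: 0.107
clock: 8.33
ee_pos: [0.6235, -0.1936, 0.1135]
ee_rot: [0.205, 3.133, 0.0]
ft_force: [-0.8, -0.4, -0.7]
opening: 0.105
pos [ 0.6235 -0.1936  0.1135] yangle 1.44 z [ 0.002 -0.    -1.   ] op 0.105 F [-0.8 -0.4 -0.7] t 8.33
```

View pics/t10.png

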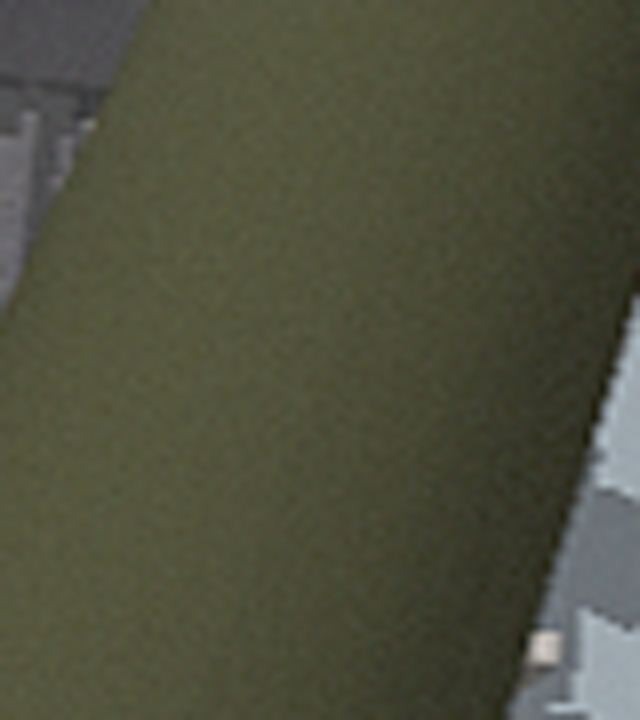

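View pics/s10.png

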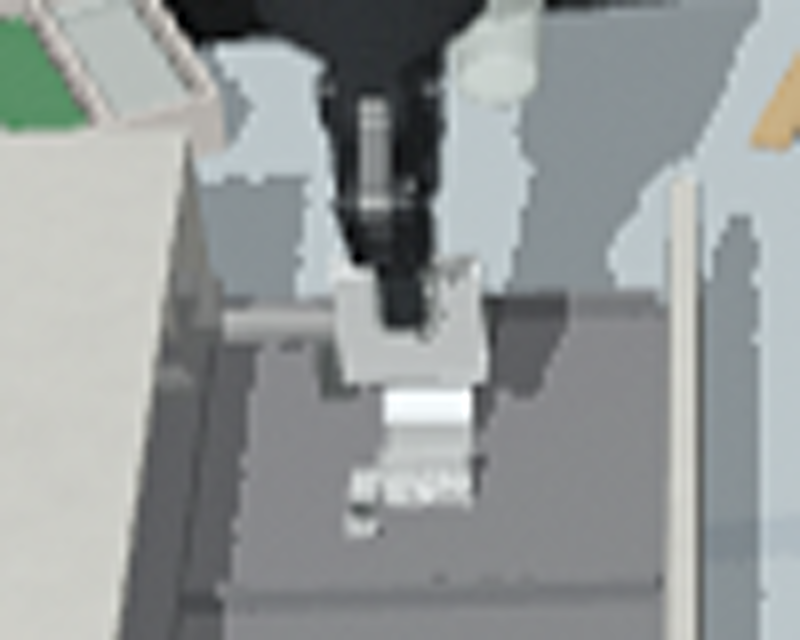

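```bash
python3 - <<'E'
from h import *
s=manip.get_image("side"); o=manip.get_obs(); P=o["ee_pos"]; print(P)
a=1.44; yd=np.array([np.cos(a),np.sin(a),0]); xd=np.array([np.sin(a),-np.cos(a),0])
for x in (-.025,0,.025):
  for z in (-.041,.007):
    uv=proj(s,P+.005*yd+x*xd+[0,0,z])[0]; print(x,z,(uv-[170,120])*8)
E
```

```text
[ 0.62351203 -0.19429842  0.11368224]
-0.025 -0.041 [487.87650598 372.06990334]
-0.025 0.007 [477.55620646 261.9839416 ]
0 -0.041 [414.59835628 374.06003256]
0 0.007 [402.54656005 263.98245179]
0.025 -0.041 [341.27005588 376.0515238 ]
0.025 0.007 [327.484367   265.98236201]
```

```bash
python3 - <<'E'
from h import *
t,s=both()
a=1.439; yd=np.array([np.cos(a),np.sin(a),0]); xd=np.array([np.sin(a),-np.cos(a),0])
for C in ((.6225,-.203),(.6225,-.206)):
  C=np.array([*C,0])
  for nm,y,z in (("fence back top",-.016,.05),("flat/flare",-.008,.05),("flare foot",0,.042),("floor",0,.028),("jaw foot16",.016,.042),("jaw top in",.024,.05),("jaw top out",.032,.05)):
    o=[]
    for x in (-.015,.015):
        o+=list(np.round((proj(s,C+yd*y+xd*x+[0,0,z])[0]-[170,120])*8+[-1,8]))
    for x in (-.015,.015):
        o+=list(np.round((proj(t,C+yd*y+xd*x+[0,0,z])[0]-[330,120])*8))
    print(nm,o)
E
```

```text
fence back top [np.float64(466.0), np.float64(376.0), np.float64(380.0), np.float64(378.0), np.float64(303.0), np.float64(391.0), np.float64(313.0), np.float64(296.0)]
flat/flare [np.float64(465.0), np.float64(390.0), np.float64(379.0), np.float64(393.0), np.float64(277.0), np.float64(388.0), np.float64(286.0), np.float64(293.0)]
flare foot [np.float64(465.0), np.float64(423.0), np.float64(379.0), np.float64(425.0), np.float64(246.0), np.float64(392.0), np.float64(255.0), np.float64(299.0)]
floor [np.float64(468.0), np.float64(453.0), np.float64(383.0), np.float64(455.0), np.float64(238.0), np.float64(405.0), np.float64(248.0), np.float64(313.0)]
jaw foot16 [np.float64(464.0), np.float64(453.0), np.float64(377.0), np.float64(455.0), np.float64(193.0), np.float64(386.0), np.float64(203.0), np.float64(293.0)]
jaw top in [np.float64(461.0), np.float64(451.0), np.float64(374.0), np.float64(453.0), np.float64(171.0), np.float64(375.0), np.float64(181.0), np.float64(281.0)]
jaw top out [np.float64(460.0), np.float64(466.0), np.float64(372.0), np.float64(468.0), np.float64(145.0), np.float6
[... 495 characters left out ...]
64(392.0), np.float64(265.0), np.float64(299.0)]
floor [np.float64(468.0), np.float64(447.0), np.float64(382.0), np.float64(450.0), np.float64(248.0), np.float64(405.0), np.float64(258.0), np.float64(313.0)]
jaw foot16 [np.float64(463.0), np.float64(447.0), np.float64(376.0), np.float64(450.0), np.float64(203.0), np.float64(386.0), np.float64(213.0), np.float64(293.0)]
jaw top in [np.float64(460.0), np.float64(445.0), np.float64(373.0), np.float64(447.0), np.float64(181.0), np.float64(375.0), np.float64(191.0), np.float64(281.0)]
jaw top out [np.float64(459.0), np.float64(460.0), np.float64(372.0), np.float64(463.0), np.float64(155.0), np.float64(372.0), np.float64(165.0), np.float64(278.0)]
```

```bash
python3 -m crank '[[[0.1,-0.1,0,0,0,0,0],[0.2,-0.1,0.6,0,0,0,0],[0.2,-0.1,1.2,0,0,0,0],[0.2,-0.1,1.7,0,0,0,0],[0.2,-0.1,2.2,0,0,0,0],[0.2,-0.1,2.6,0,0,0,0],[0.2,-0.1,2.6,0,0,0,0],[0.2,-0.1,2.6,0,0,0,0]]]' ; python3 - <<'E'
from h import *
tools(); s=manip.get_image("side");  save(s,"s11",(170,120,270,200),8); tools()
E
python3 -m crank '[[[0,0,0.2,0,0,0,0],[0,0,0.4,0,0,0,0],[0,0,0.6,0,0,0,0],[0,0,0.8,0,0,0,0],[0,0,0.8,0,0,0,0],[0,0,0.8,0,0,0,0],[0,0,0.8,0,0,0,0],[0,0,0.8,0,0,0,0]]]'
```

```text
clock: 9.25
ee_pos: [0.6204, -0.1948, 0.0858]
ee_rot: [-0.207, -3.134, -0.0]
ft_force: [-0.1, -0.2, -0.6]
opening: 0.109
pos [ 0.6204 -0.1948  0.0858] yangle 1.439 z [-0.001  0.    -1.   ] op 0.109 F [-0.1 -0.2 -0.6] t 9.25
pos [ 0.6207 -0.1949  0.0863] yangle 1.439 z [-0. -0. -1.] op 0.105 F [ 0.3  0.  -0.8] t 9.3
clock: 9.97
ee_pos: [0.6207, -0.1949, 0.0784]
ee_rot: [0.207, 3.134, -0.0]
ft_force: [-0.3, 0.5, -1.0]
opening: 0.105
```

View pics/s11.png

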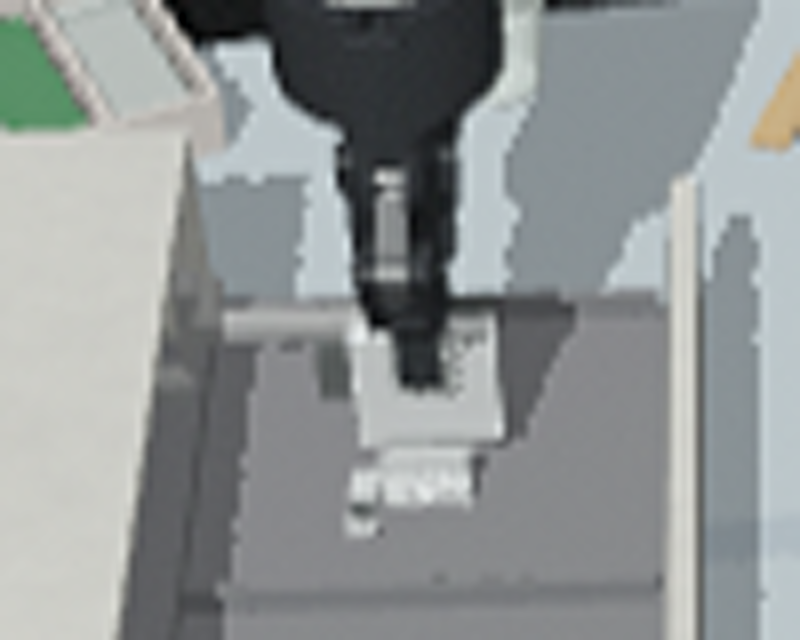

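```bash
python3 -m crank '[[[0,0,0.2,0,0,0,0],[0,0,0.4,0,0,0,0],[0,0,0.6,0,0,0,0],[0,0,0.8,0,0,0,0],[0,0,0.9,0,0,0,0],[0,0,0.95,0,0,0,0],[0,0,0.95,0,0,0,0],[0,0,0.95,0,0,0,0]]]';python3 - <<'E'
from h import *
tools(); s=manip.get_image("side");  save(s,"s12",(170,120,270,200),8); tools()
E
```

```text
clock: 10.63
ee_pos: [0.6206, -0.1948, 0.0691]
ee_rot: [0.207, 3.135, 0.0]
ft_force: [-1.3, -0.0, 1.6]
opening: 0.104
pos [ 0.6206 -0.1948  0.0691] yangle 1.439 z [ 0.  0. -1.] op 0.104 F [-1.3 -0.   1.6] t 10.63
pos [ 0.6206 -0.1948  0.069 ] yangle 1.439 z [ 0.  0. -1.] op 0.105 F [-1.9  0.6  1.7] t 10.68
```

View pics/s12.png

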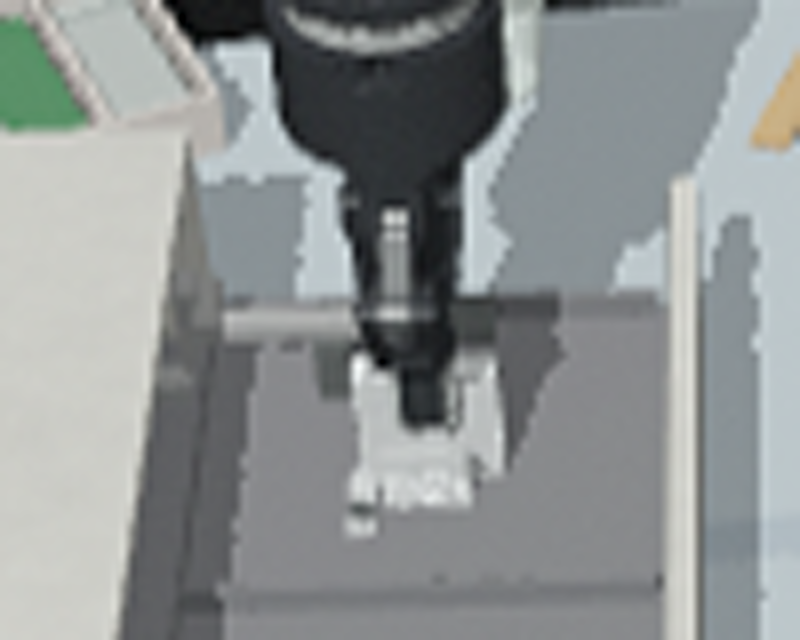

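```bash
python3 -m crank '[[[0,0,-0.1,0,0,0,0],[0,0.05,-0.1,0,0,0,0],[0,0.1,-0.1,0,0,0,0],[0,0.15,-0.1,0,0,0,0],[0,0.2,-0.1,0,0,0,0],[0,0.2,-0.1,0,0,0,0],[0,0.2,-0.1,0,0,0,0],[0,0.2,-0.1,0,0,0,0]]]'
python3 -m crank '[[[0,0.05,0,0,0,0,0],[0,0.1,0,0,0,0,0],[0,0.15,0,0,0,0,0],[0,0.2,0,0,0,0,0],[0,0.2,0,0,0,0,0],[0,0.2,0,0,0,0,0],[0,0.2,0,0,0,0,0],[0,0.2,0,0,0,0,0]]]'
```

```text
clock: 11.35
ee_pos: [0.6208, -0.1935, 0.0697]
ee_rot: [0.208, 3.135, -0.001]
ft_force: [1.7, -2.4, -2.1]
opening: 0.107
clock: 12.02
ee_pos: [0.6208, -0.1933, 0.0698]
ee_rot: [0.209, 3.134, -0.005]
ft_force: [0.2, -6.0, -3.1]
opening: 0.11
```

```bash
python3 -m crank '[[[0,-0.1,0,0,0,0,0],[0,-0.2,0,0,0,0,0],[0,-0.3,0,0,0,0,0],[0,-0.4,0,0,0,0,0],[0,-0.5,0,0,0,0,0],[0,-0.6,0,0,0,0,0],[0,-0.6,0,0,0,0,0],[0,-0.6,0,0,0,0,0]]]'
python3 -m crank '[[[0,-0.05,0,0,0,0,0],[0,-0.1,0,0,0,0,0],[0,-0.15,0,0,0,0,0],[0,-0.2,0,0,0,0,0],[0,-0.2,0,0,0,0,0],[0,-0.2,0,0,0,0,0],[0,-0.2,0,0,0,0,0],[0,-0.2,0,0,0,0,0]]]'
python3 -m crank '[[[0,-0.05,0,0,0,0,0],[0,-0.1,0,0,0,0,0],[0,-0.15,0,0,0,0,0],[0,-0.2,0,0,0,0,0],[0,-0.2,0,0,0,0,0],[0,-0.2,0,0,0,0,0],[0,-0.2,0,0,0,0,0],[0,-0.2,0,0,0,0,0]]]'
```

```text
clock: 12.68
ee_pos: [0.6205, -0.1963, 0.0699]
ee_rot: [0.206, 3.135, 0.001]
ft_force: [-0.2, -0.9, -2.0]
opening: 0.105
clock: 13.35
ee_pos: [0.6201, -0.1987, 0.0698]
ee_rot: [-0.207, -3.135, -0.0]
ft_force: [0.1, 0.4, -0.7]
opening: 0.107
clock: 14.02
ee_pos: [0.6199, -0.2002, 0.0698]
ee_rot: [-0.206, -3.135, -0.001]
ft_force: [-0.2, 1.7, -0.5]
opening: 0.107
```

```bash
python3 -m crank '[[[0,-0.05,0,0,0,0,0],[0,-0.1,0,0,0,0,0],[0,-0.15,0,0,0,0,0],[0,-0.2,0,0,0,0,0],[0,-0.2,0,0,0,0,0],[0,-0.2,0,0,0,0,0],[0,-0.2,0,0,0,0,0],[0,-0.2,0,0,0,0,0]]]'
```

```text
clock: 14.68
ee_pos: [0.62, -0.2004, 0.0698]
ee_rot: [-0.205, -3.135, -0.005]
ft_force: [-0.4, 5.8, 1.4]
opening: 0.103
```

```bash
python3 -m crank '[[[0,0.2,0,0,0,0,0],[0,0.4,0,0,0,0,0],[0,0.5,0,0,0,0,0],[0,0.6,0,0,0,0,0],[0,0.6,0.1,0,0,0,0],[0,0.6,0.1,0,0,0,0],[0,0.6,0.1,0,0,0,0],[0,0.6,0.1,0,0,0,0]]]'
python3 -m crank '[[[0,0,0,0,0,0,2],[0,0,0,0,0,0,2],[0,0,0,0,0,0,2],[0,0,0,0,0,0,2],[0,0,0,0,0,0,2.5],[0,0,0,0,0,0,2.5],[0,0,0,0,0,0,2.5],[0,0,0,0,0,0,2.5]]]'
python3 - <<'E'
from h import *
s=manip.get_image("side");  save(s,"s13",(170,120,270,200),8); tools()
E
```

```text
clock: 15.35
ee_pos: [0.6204, -0.1976, 0.069]
ee_rot: [0.208, 3.134, -0.001]
ft_force: [-0.0, -0.3, 0.1]
opening: 0.108
clock: 16.02
ee_pos: [0.6204, -0.1968, 0.0688]
ee_rot: [0.207, 3.135, 0.0]
ft_force: [0.1, 0.8, -0.9]
opening: 0.294
pos [ 0.6204 -0.1968  0.0688] yangle 1.439 z [ 0.  0. -1.] op 0.292 F [-0.1 -1.2  0.1] t 16.07
```

View pics/s13.png

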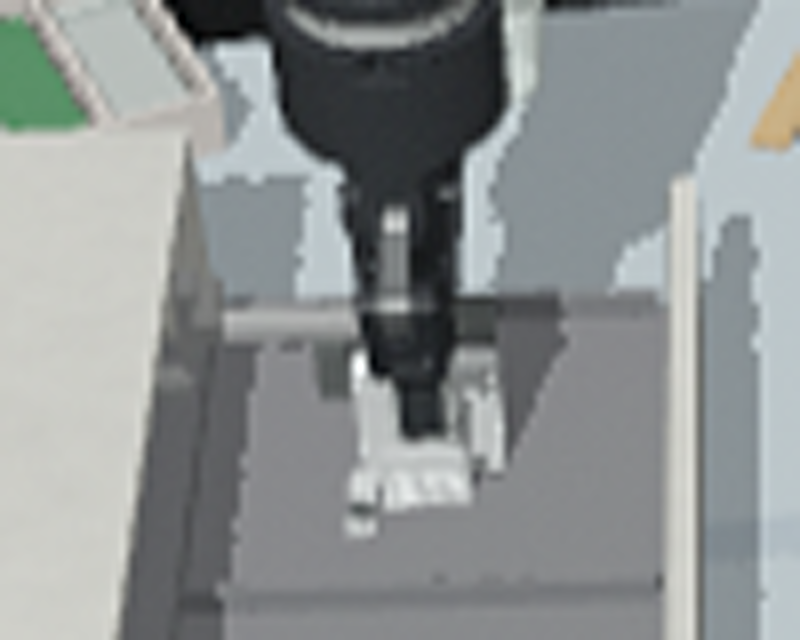

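```bash
python3 -m crank '[[[0,0,0,0,0,0,0],[0,0,0,0,0,0,0],[0,0,0,0,0,0,0],[0,0,0,0,0,0,0],[0,0,0,0,0,0,0],[0,0,-0.5,0,0,0,0],[0,0,-1.5,0,0,0,0],[0,0,-3,0,0,0,0]]]' 40
python3 -m crank '[[[0,0,-2,0,0,0,0],[0,0,-4,0,0,0,0],[0,0,-6,0,0,0,0],[0,0,-6.3,0,0,0,0],[0,0,-6.3,0,0,0,0],[0,0,-6.3,0,0,0,0],[0,0,-6.3,0,0,0,0],[0,0,-6.3,0,0,0,0]]]'
python3 - <<'E'
from h import *
s=manip.get_image("side");  save(s,"s14"); go((0.393,.3235,.165),1.474)
E
```

```text
clock: 16.73
ee_pos: [0.6193, -0.1965, 0.0982]
ee_rot: [-0.207, -3.132, -0.001]
ft_force: [0.8, -0.3, -1.6]
opening: 0.107
clock: 17.4
ee_pos: [0.6195, -0.1964, 0.1602]
ee_rot: [-0.206, -3.132, -0.001]
ft_force: [-0.4, 0.1, -0.9]
opening: 0.109
row: [29.3, 48.58, -0.38] [0.0, -0.002, -0.035] |pos [ 0.6196 -0.1965  0.1603] op 0.105 F [ 0.1 -0.1 -0.6] t 17.45 q [-0.12  0.4   0.5   1.57 -0.2   1.22  1.85]
```

View pics/s14.png

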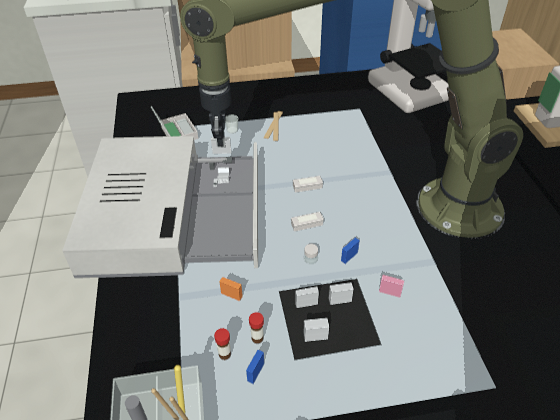

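```bash
python3 -m crank '[[[1,1.6,-0.4,0,0,0,0],[3,4.9,-0.4,0,0,0,0],[5,8.2,-0.4,0,0,0,0],[7,11.5,-0.4,0,0,0,0],[9,14.8,-0.4,0,0,0,0],[11,18.1,-0.4,0,0,0,0],[13,21.4,-0.4,0,0,0,0],[15,24.8,-0.4,0,0,0,0]]]'
python3 -m crank '[[[2,3.3,0,0,0,0,0],[4,6.6,0,0,0,0,0],[6,9.9,0,0,0,0,0],[8,13.2,0,0,0,-0.02,0],[10,16.8,0,0,0,-0.035,0],[12,20,0,0,0,-0.035,0],[13.5,22.6,0,0,0,-0.035,0],[14.3,23.8,0,0,0,-0.035,0]]]'
python3 -m crank '[[[0,0,0,0,0,0,0],[0,0,0,0,0,0,0],[0,0,0,0,0,0,0],[0,0,1,0,0,0,0],[0,0,3,0,0,0,0],[0,0,5,0,0,0,0],[0,0,5,0,0,0,0],[0,0,5,0,0,0,0]]]'
python3 - <<'E'
from h import *
go((0.393,.3235,.0435),1.474)
E
```

```text
clock: 18.12
ee_pos: [0.5029, 0.07, 0.1653]
ee_rot: [-0.207, -3.134, 0.0]
ft_force: [1.2, 0.7, -0.9]
opening: 0.107
clock: 18.78
ee_pos: [0.3907, 0.3278, 0.1653]
ee_rot: [-0.143, -3.137, -0.002]
ft_force: [-0.7, 0.5, -0.8]
opening: 0.105
clock: 19.45
ee_pos: [0.3936, 0.3216, 0.1145]
ee_rot: [-0.155, -3.136, 0.004]
ft_force: [-0.7, -0.3, -1.1]
opening: 0.104
row: [0.06, 0.2, 7.1] [-0.003, -0.002, -0.002] |pos [0.3936 0.3216 0.1145] op 0.104 F [-0.7 -0.3 -1.1] t 19.45 q [-0.82  0.13  0.08  1.96 -0.01  1.06  0.75]
```

```bash
python3 -m crank '[[[0,0,1.5,0,0,0,0],[0,0,3,0,0,0,0],[0,0,4.5,0,0,0,0],[0,0,5.8,0,0,0,0],[0,0,6.6,0,0,0,0],[0,0,6.9,0,0,0,0],[0,0,6.9,0,0,0,0],[0,0,6.9,0,0,0,0]]]'
python3 - <<'E'
from h import *
tools()
E
```

```text
clock: 20.12
ee_pos: [0.3945, 0.3238, 0.0477]
ee_rot: [0.152, 3.137, 0.002]
ft_force: [0.2, -0.8, -1.6]
opening: 0.109
pos [0.3945 0.3238 0.0477] yangle 1.474 z [ 0.001  0.001 -1.   ] op 0.109 F [ 0.2 -0.8 -1.6] t 20.12
```

```bash
python3 -m crank '[[[0,0,0.2,0,0,0,0],[0,0,0.4,0,0,0,0],[0,0,0.45,0,0,0,0],[0,0,0.45,0,0,0,0],[0,0,0.45,0,0,0,3],[0,0,0.45,0,0,0,3],[0,0,0.45,0,0,0,3],[0,0,0.45,0,0,0,3]]]'
python3 -m crank '[[[0,0,-1,0,0,0,3],[0,0,-3,0,0,0,3],[0,0,-5,0,0,0,3],[0,0,-7,0,0,0,3],[0,0,-8.5,0,0,0,3],[0,0,-8.5,0,0,0,4],[0,0,-8.5,0,0,0,4],[0,0,-8.5,0,0,0,4]]]'
python3 - <<'E'
from h import *
t,s=both(); save(s,"s15",(270,200,410,360),4); go((0.473,.241,.13),1.625)
E
```

```text
clock: 20.78
ee_pos: [0.3938, 0.3235, 0.0424]
ee_rot: [0.152, 3.138, 0.0]
ft_force: [0.6, -0.2, 0.3]
opening: 0.353
clock: 21.45
ee_pos: [0.3934, 0.3231, 0.1269]
ee_rot: [-0.152, -3.137, 0.001]
ft_force: [0.5, -0.4, -0.6]
opening: 0.468
row: [-8.74, -7.38, -0.37] [-0.001, -0.001, -0.151] |pos [0.3932 0.3229 0.1263] op 0.466 F [ 0.4 -0.1 -0.6] t 21.55 q [-0.82  0.12  0.08  1.94 -0.01  1.08  0.74]
```

View pics/s15.png

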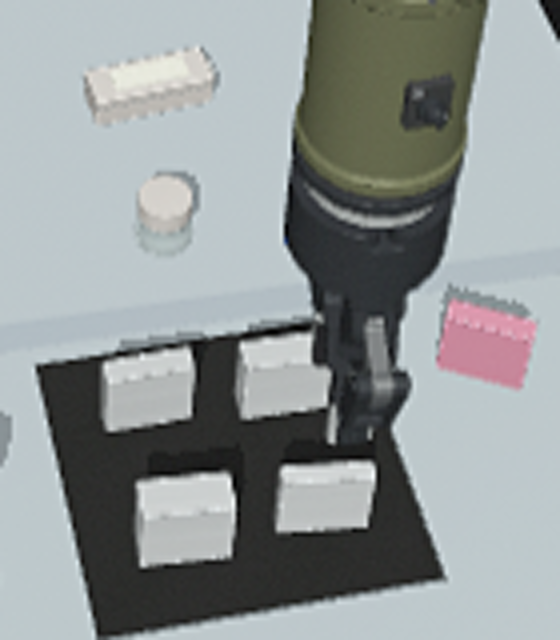

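Spacer10 stands back at its old place (crop 325,495). Next, spacer14 (crop 148,385).

```bash
python3 -m crank '[[[-1.5,-1.2,0,0,0,-0.03,4],[-3.5,-3,0,0,0,-0.07,4],[-5.5,-4.7,0,0,0,-0.1,4],[-7.3,-6.2,0,0,0,-0.13,4],[-8.4,-7.1,0,0,0,-0.15,4],[-8.7,-7.4,0,0,0,-0.15,4],[-8.7,-7.4,0,0,0,-0.15,4],[-8.7,-7.4,0,0,0,-0.15,4]]]'
python3 -m crank '[[[0,0,0,0,0,0,4],[0,0,0.5,0,0,0,4],[0,0,1,0,0,0,4],[0,0,1,0,0,0,4],[0,0,1,0,0,0,4],[0,0,1,0,0,0,4],[0,0,1,0,0,0,4],[0,0,1,0,0,0,4]]]'
python3 - <<'E'
from h import *
t,s=both(); save(s,"s16",(270,200,410,360),4); go((0.473,.241,.043),1.625)
E
```

```text
clock: 22.22
ee_pos: [0.4722, 0.242, 0.1267]
ee_rot: [0.084, -3.139, 0.0]
ft_force: [-0.6, -0.6, 0.6]
opening: 0.465
clock: 22.88
ee_pos: [0.4733, 0.2415, 0.1175]
ee_rot: [-0.083, 3.14, 0.0]
ft_force: [0.2, 1.0, -0.1]
opening: 0.473
row: [0.04, -0.04, 7.45] [0.0, 0.0, -0.001] |pos [0.4734 0.2414 0.1175] op 0.465 F [ 0.4  0.3 -0.4] t 22.98 q [-0.67  0.17  0.17  1.9  -0.03  1.07  1.13]
```

View pics/s16.png

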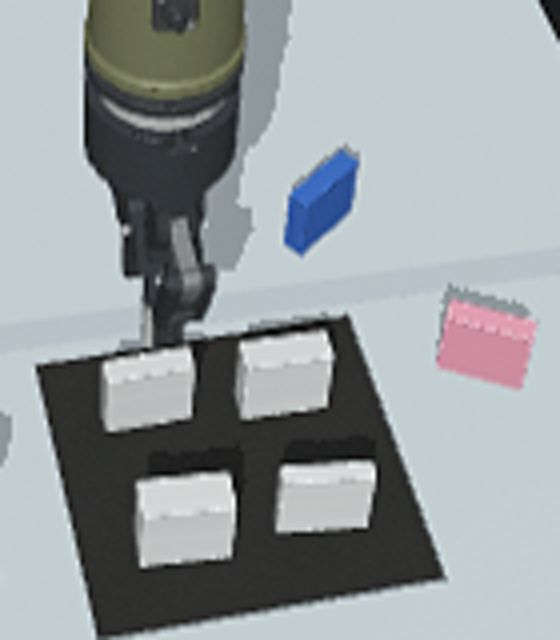

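```bash
python3 -m crank '[[[0,0,1.5,0,0,0,4],[0,0,3,0,0,0,4],[0,0,4.5,0,0,0,4],[0,0,6,0,0,0,4],[0,0,7,0,0,0,4],[0,0,7.4,0,0,0,4],[0,0,7.4,0,0,0,4],[0,0,7.4,0,0,0,4]]]'
python3 -m crank '[[[0,0,0,0,0,0,0],[0,0,0,0,0,0,0],[0,0,0,0,0,0,0],[0,0,0,0,0,0,0],[0,0,0,0,0,0,0],[0,0,0,0,0,0,0],[0,0,0,0,0,0,0],[0,0,0,0,0,0,0]]]' 40
python3 -m crank '[[[0,0,-1,0,0,0,0],[0,0,-2.5,0,0,0,0],[0,0,-4.5,0,0,0,0],[0,0,-7,0,0,0,0],[0,0,-9.5,0,0,0,0],[0,0,-11.5,0,0,0,0],[0,0,-12,0,0,0,0],[0,0,-12,0,0,0,0]]]'
python3 - <<'E'
from h import *
t,s=both(); save(s,"s17",(270,200,410,360),4); go((0.6205,-.1969,.163),1.439)
E
```

```text
clock: 23.65
ee_pos: [0.4736, 0.2415, 0.0438]
ee_rot: [-0.083, 3.14, 0.0]
ft_force: [-0.0, 0.0, 0.0]
opening: 0.466
clock: 24.32
ee_pos: [0.4738, 0.2418, 0.0442]
ee_rot: [-0.084, 3.139, 0.001]
ft_force: [-0.9, 0.2, 6.7]
opening: 0.155
clock: 24.98
ee_pos: [0.474, 0.2418, 0.1649]
ee_rot: [-0.083, 3.138, 0.003]
ft_force: [-0.6, 0.2, -1.5]
opening: 0.155
row: [-12.46, -44.51, -0.07] [-0.001, -0.002, 0.185] |pos [0.4724 0.241  0.1621] op 0.156 F [ 0.3 -0.1 -2. ] t 25.08 q [-0.68  0.13  0.17  1.86 -0.02  1.16  1.12]
```

View pics/s17.png

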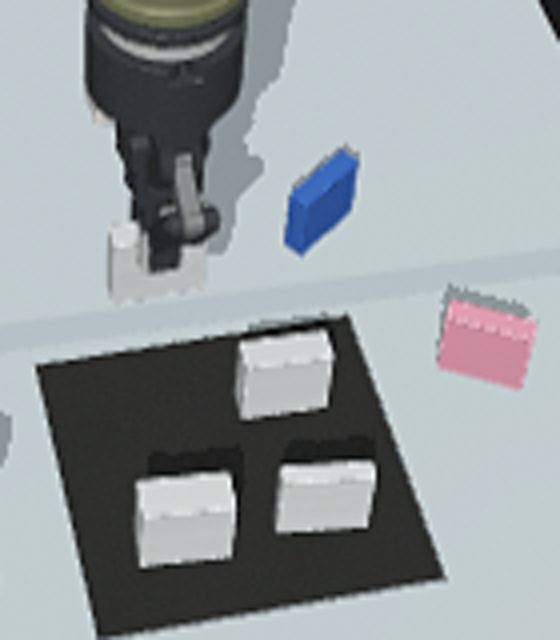

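```bash
python3 -m crank '[[[-0.5,-2,0,0,0,0.02,0],[-1.3,-5,0,0,0,0.05,0],[-2.3,-8.5,0,0,0,0.08,0],[-3.3,-12,0,0,0,0.1,0],[-4.3,-15.6,0,0,0,0.12,0],[-5.3,-19.2,0,0,0,0.14,0],[-6.3,-22.8,0,0,0,0.16,0],[-7.3,-26.4,0,0,0,0.185,0]]]'
python3 - <<'E'
from h import *
go((0.6205,-.1969,.163),1.439)
E
```

```text
clock: 25.75
ee_pos: [0.5591, -0.0209, 0.1614]
ee_rot: [-0.209, -3.131, 0.001]
ft_force: [1.3, 0.7, -1.1]
opening: 0.155
row: [-8.42, -16.63, -0.17] [-0.001, -0.003, -0.002] |pos [ 0.5591 -0.0209  0.1614] op 0.155 F [ 1.3  0.7 -1.1] t 25.75 q [-0.37  0.19  0.4   1.8  -0.08  1.17  1.5 ]
```

```bash
python3 -m crank '[[[-1.7,-3.4,0,0,0,0,0],[-3.4,-6.8,0,0,0,0,0],[-5.1,-10.2,0,0,0,0,0],[-6.5,-13,0,0,0,0,0],[-7.6,-15.2,0,0,0,0,0],[-8.2,-16.4,0,0,0,0,0],[-8.4,-16.8,0,0,0,0,0],[-8.4,-16.8,0,0,0,0,0]]]' ;python3 -m crank '[[[0,0,0,0,0,0,0],[0,0,1,0,0,0,0],[0,0,3,0,0,0,0],[0,0,5,0,0,0,0],[0,0,6,0,0,0,0],[0,0,6,0,0,0,0],[0,0,6,0,0,0,0],[0,0,6,0,0,0,0]]]'
python3 - <<'E'
from h import *
s=manip.get_image("side"); save(s,"s18",(170,120,270,200),8); go((0.6205,-.1969,.0702),1.439)
E
```

```text
clock: 26.42
ee_pos: [0.6205, -0.1966, 0.1619]
ee_rot: [-0.209, -3.132, -0.0]
ft_force: [0.5, 0.2, -1.2]
opening: 0.156
clock: 27.08
ee_pos: [0.6221, -0.1956, 0.1044]
ee_rot: [0.206, 3.133, -0.0]
ft_force: [-0.2, -0.3, -1.1]
opening: 0.153
row: [0.18, -0.13, 3.46] [0.0, 0.002, 0.0] |pos [ 0.6223 -0.1959  0.1048] op 0.149 F [ 0.7  0.6 -0.9] t 27.13 q [-0.1   0.45  0.47  1.62 -0.22  1.12  1.86]
```

View pics/s18.png

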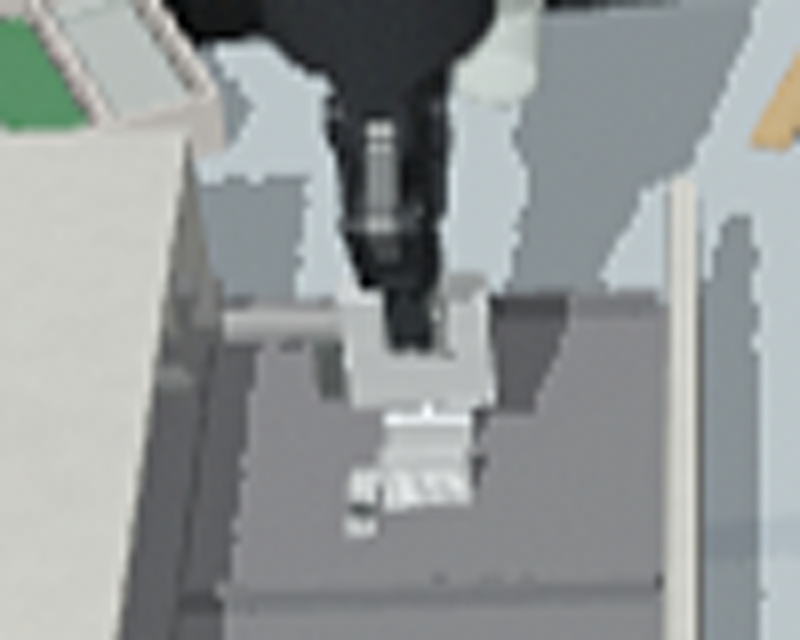

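```bash
python3 -m crank '[[[0.1,-0.1,0.4,0,0,0,0],[0.1,-0.1,0.8,0,0,0,0],[0.1,-0.1,1.2,0,0,0,0],[0.1,-0.1,1.6,0,0,0,0],[0.1,-0.1,1.8,0,0,0,0],[0.1,-0.1,1.8,0,0,0,0],[0.1,-0.1,1.8,0,0,0,0],[0.1,-0.1,1.8,0,0,0,0]]]'
python3 - <<'E'
from h import *
go((0.6205,-.1969,.0702),1.439)
E
```

```text
clock: 27.8
ee_pos: [0.6204, -0.1968, 0.0854]
ee_rot: [0.207, 3.135, -0.0]
ft_force: [-0.3, -0.0, -0.5]
opening: 0.154
row: [-0.01, -0.01, 1.52] [-0.0, 0.0, 0.0] |pos [ 0.6204 -0.1968  0.0854] op 0.154 F [-0.3 -0.  -0.5] t 27.8 q [-0.09  0.47  0.46  1.64 -0.23  1.09  1.87]
```

```bash
python3 -m crank '[[[0,0,0.2,0,0,0,0],[0,0,0.4,0,0,0,0],[0,0,0.6,0,0,0,0],[0,0,0.8,0,0,0,0],[0,0,1.0,0,0,0,0],[0,0,1.0,0,0,0,0],[0,0,1,0,0,0,0],[0,0,1,0,0,0,0]]]'
python3 -m crank '[[[0,0,0.1,0,0,0,0],[0,0,0.2,0,0,0,0],[0,0,0.3,0,0,0,0],[0,0,0.4,0,0,0,0],[0,0,0.5,0,0,0,0],[0,0,0.6,0,0,0,0],[0,0,0.6,0,0,0,0],[0,0,0.6,0,0,0,0]]]'
```

```text
clock: 28.47
ee_pos: [0.6203, -0.1968, 0.0753]
ee_rot: [0.207, 3.135, 0.0]
ft_force: [-0.1, -0.9, -0.4]
opening: 0.155
clock: 29.13
ee_pos: [0.6209, -0.1969, 0.0703]
ee_rot: [0.207, 3.133, 0.0]
ft_force: [-0.4, 0.3, 5.3]
opening: 0.153
```

```bash
python3 -m crank '[[[0,0,0,0,0,0,2.5],[0,0,0,0,0,0,2.5],[0,0,0,0,0,0,2.5],[0,0,0,0,0,0,2.5],[0,0,0,0,0,0,2.5],[0,0,0,0,0,0,2.5],[0,0,0,0,0,0,2.5],[0,0,0,0,0,0,2.5]]]'
python3 - <<'E'
from h import *
s=manip.get_image("side"); save(s,"s19",(170,120,270,200),8); tools()
E
```

```text
clock: 29.8
ee_pos: [0.6202, -0.1968, 0.0693]
ee_rot: [-0.207, -3.135, -0.0]
ft_force: [0.8, -0.2, -0.1]
opening: 0.295
pos [ 0.6203 -0.1968  0.0693] yangle 1.439 z [ 0.  0. -1.] op 0.29 F [-0.6 -0.3  0.3] t 29.85
```

View pics/s19.png

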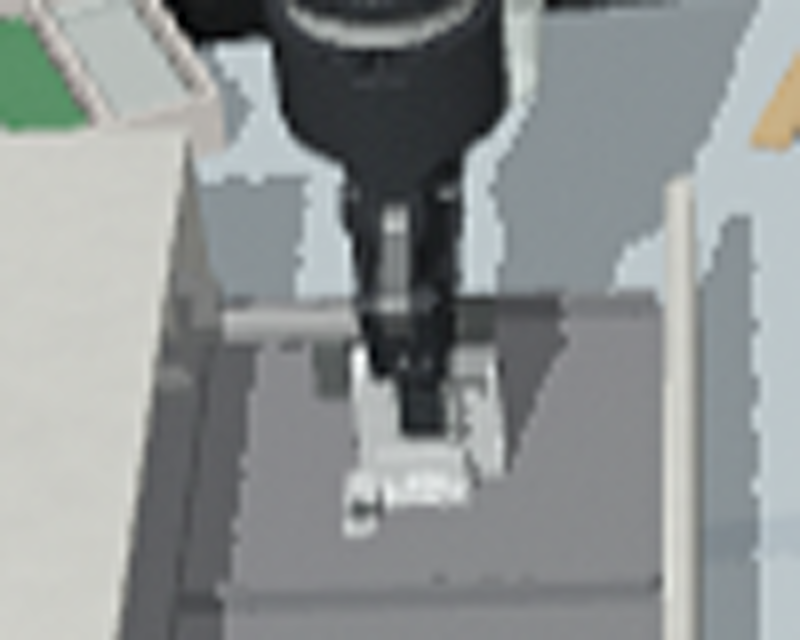

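```bash
python3 -m crank '[[[0,0,0,0,0,0,0],[0,0,0,0,0,0,0],[0,0,0,0,0,0,0],[0,0,0,0,0,0,0],[0,0,0,0,0,0,0],[0,0,-0.5,0,0,0,0],[0,0,-1.5,0,0,0,0],[0,0,-3,0,0,0,0]]]' 40
python3 -m crank '[[[0,0,-2,0,0,0,0],[0,0,-4,0,0,0,0],[0,0,-6,0,0,0,0],[0,0,-6.3,0,0,0,0],[0,0,-6.3,0,0,0,0],[0,0,-6.3,0,0,0,0],[0,0,-6.3,0,0,0,0],[0,0,-6.3,0,0,0,0]]]'
python3 - <<'E'
from h import *
s=manip.get_image("side");  save(s,"s20",(170,90,410,350),2); go((0.4735,.2415,.162),1.625)
E
```

```text
clock: 30.52
ee_pos: [0.6191, -0.1963, 0.0986]
ee_rot: [-0.207, -3.132, -0.001]
ft_force: [-0.3, 0.1, -0.9]
opening: 0.153
clock: 31.18
ee_pos: [0.6193, -0.1964, 0.1606]
ee_rot: [-0.207, -3.132, -0.001]
ft_force: [0.3, -1.3, -1.3]
opening: 0.155
row: [20.23, 41.5, -0.06] [0.0, -0.002, -0.186] |pos [ 0.6195 -0.1965  0.1608] op 0.156 F [-0.8  0.2 -1.3] t 31.23 q [-0.11  0.4   0.48  1.57 -0.19  1.22  1.85]
```

View pics/s20.png

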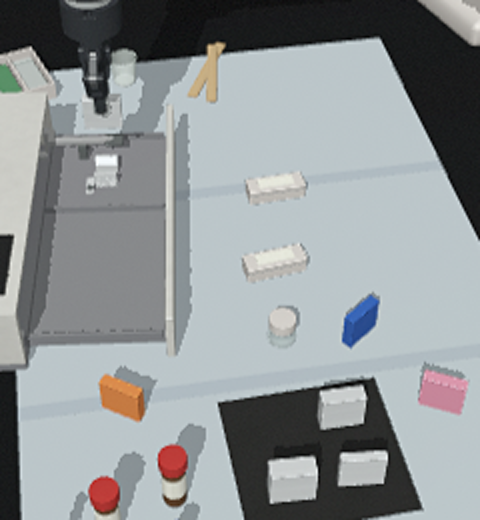

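```bash
python3 -m crank '[[[0.8,1.6,0,0,0,0,0],[2.3,4.7,0,0,0,-0.03,0],[3.9,8,0,0,0,-0.06,0],[5.5,11.3,0,0,0,-0.09,0],[7.1,14.6,0,0,0,-0.12,0],[8.7,17.9,0,0,0,-0.15,0],[10.3,21.2,0,0,0,-0.17,0],[11.9,24.4,0,0,0,-0.186,0]]]'
python3 - <<'E'
from h import *
go((0.4735,.2415,.162),1.625)
E
```

```text
clock: 31.9
ee_pos: [0.5332, 0.0624, 0.1618]
ee_rot: [0.087, -3.14, -0.0]
ft_force: [0.4, 0.7, -1.4]
opening: 0.149
row: [4.97, 18.21, -0.02] [0.0, -0.001, 0.001] |pos [0.5332 0.0624 0.1618] op 0.149 F [ 0.4  0.7 -1.4] t 31.9 q [-0.47  0.14  0.33  1.85 -0.05  1.16  1.5 ]
```

```bash
python3 -m crank '[[[0.9,3.3,0,0,0,0,0],[1.8,6.6,0,0,0,0,0],[2.7,9.9,0,0,0,0,0],[3.5,13.2,0,0,0,0,0],[4.3,16,0,0,0,0,0],[4.8,17.7,0,0,0,0,0],[5,18.3,0,0,0,0,0],[5,18.3,0,0,0,0,0]]]'
python3 -m crank '[[[0,0,0,0,0,0,0],[0,0,1,0,0,0,0],[0,0,3.5,0,0,0,0],[0,0,6,0,0,0,0],[0,0,8.5,0,0,0,0],[0,0,10,0,0,0,0],[0,0,10.5,0,0,0,0],[0,0,10.5,0,0,0,0]]]'
python3 - <<'E'
from h import *
go((0.4735,.2415,.044),1.625)
E
```

```text
clock: 32.57
ee_pos: [0.4735, 0.2422, 0.1617]
ee_rot: [0.09, -3.139, 0.0]
ft_force: [0.1, -0.6, -1.0]
opening: 0.157
clock: 33.23
ee_pos: [0.4739, 0.2384, 0.0555]
ee_rot: [0.081, -3.138, 0.004]
ft_force: [0.5, -0.2, -0.7]
opening: 0.156
row: [0.02, 0.31, 1.15] [-0.002, -0.003, -0.003] |pos [0.4739 0.2384 0.0555] op 0.156 F [ 0.5 -0.2 -0.7] t 33.23 q [-0.67  0.25  0.17  1.95 -0.05  0.95  1.15]
```

```bash
python3 -m crank '[[[0,0,0.4,0,0,0,0],[0,0,0.8,0,0,0,0],[0,0,1.1,0,0,0,0],[0,0,1.2,0,0,0,0],[0,0,1.2,0,0,0,3],[0,0,1.2,0,0,0,3],[0,0,1.2,0,0,0,3],[0,0,1.2,0,0,0,3]]]'
python3 -m crank '[[[0,0,-1,0,0,0,3],[0,0,-3,0,0,0,3],[0,0,-5,0,0,0,3],[0,0,-7,0,0,0,3],[0,0,-7.3,0,0,0,4.5],[0,0,-7.3,0,0,0,4.5],[0,0,-7.3,0,0,0,4.5],[0,0,-7.3,0,0,0,4.5]]]'
python3 - <<'E'
from h import *
t,s=both(); save(s,"s21",(270,200,410,360),4); go((0.3957,.2435,.118),1.551)
E
```

```text
clock: 33.9
ee_pos: [0.4748, 0.241, 0.0458]
ee_rot: [-0.085, 3.14, 0.001]
ft_force: [0.8, -0.7, -0.0]
opening: 0.35
clock: 34.57
ee_pos: [0.4737, 0.2404, 0.1173]
ee_rot: [0.085, -3.139, 0.001]
ft_force: [0.3, 0.1, 0.1]
opening: 0.53
row: [7.77, 0.74, -0.07] [-0.001, -0.002, 0.074] |pos [0.4737 0.2403 0.1171] op 0.526 F [ 0.7 -0.3  0.1] t 34.67 q [-0.68  0.17  0.18  1.9  -0.03  1.07  1.13]
```

View pics/s21.png

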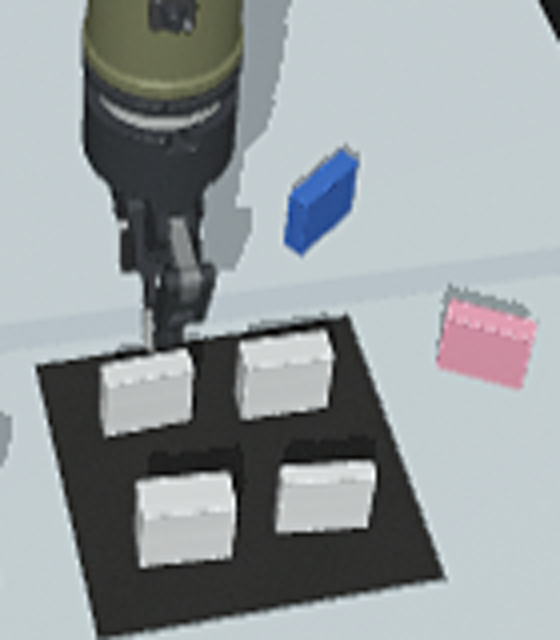

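Spacer14 stands upright again (crop 148,395). Now spacer18 (crop 285,375).

```bash
python3 -m crank '[[[1.5,0.1,0,0,0,0.02,4.5],[3.5,0.3,0,0,0,0.04,4.5],[5.5,0.5,0,0,0,0.06,4.5],[7,0.6,0,0,0,0.074,4.5],[7.7,0.7,0,0,0,0.074,4.5],[7.7,0.7,0,0,0,0.074,4.5],[7.7,0.7,0,0,0,0.074,4.5],[7.7,0.7,0,0,0,0.074,4.5]]]'
python3 -m crank '[[[0,0,0,0,0,0,4.5],[0,0,0.5,0,0,0,4.5],[0,0,1,0,0,0,4.5],[0,0,1.5,0,0,0,4.5],[0,0,1.5,0,0,0,4.5],[0,0,1.5,0,0,0,4.5],[0,0,1.5,0,0,0,4.5],[0,0,1.5,0,0,0,4.5]]]'
python3 - <<'E'
from h import *
go((0.3957,.2435,.043),1.551)
E
```

```text
clock: 35.33
ee_pos: [0.3982, 0.2435, 0.1184]
ee_rot: [0.032, 3.141, 0.0]
ft_force: [0.6, 0.3, -0.3]
opening: 0.529
clock: 36.0
ee_pos: [0.3974, 0.2437, 0.1035]
ee_rot: [0.031, 3.141, 0.0]
ft_force: [0.0, -0.6, 1.1]
opening: 0.525
row: [0.17, -0.02, 6.05] [0.0, 0.0, 0.0] |pos [0.3974 0.2437 0.1035] op 0.525 F [ 0.  -0.6  1.1] t 36.0 q [-0.74  0.05  0.14  2.06 -0.01  1.02  0.95]
```

```bash
python3 -m crank '[[[0.1,0,1.5,0,0,0,4.5],[0.1,0,3,0,0,0,4.5],[0.1,0,4.5,0,0,0,4.5],[0.1,0,5.5,0,0,0,4.5],[0.1,0,6,0,0,0,4.5],[0.1,0,6,0,0,0,4.5],[0.1,0,6,0,0,0,4.5],[0.1,0,6,0,0,0,4.5]]]'
python3 -m crank '[[[0,0,0,0,0,0,0],[0,0,0,0,0,0,0],[0,0,0,0,0,0,0],[0,0,0,0,0,0,0],[0,0,0,0,0,0,0],[0,0,0,0,0,0,0],[0,0,0,0,0,0,0],[0,0,0,0,0,0,0]]]' 40
python3 -m crank '[[[0,0,-1,0,0,0,0],[0,0,-2.5,0,0,0,0],[0,0,-4.5,0,0,0,0],[0,0,-7,0,0,0,0],[0,0,-9.5,0,0,0,0],[0,0,-11.5,0,0,0,0],[0,0,-12,0,0,0,0],[0,0,-12,0,0,0,0]]]'
python3 - <<'E'
from h import *
t,s=both(); save(s,"s22",(270,200,410,360),4); go((0.6205,-.1969,.163),1.439)
E
```

```text
clock: 36.67
ee_pos: [0.3969, 0.244, 0.0441]
ee_rot: [0.031, 3.14, 0.001]
ft_force: [-0.2, 0.0, 0.5]
opening: 0.528
clock: 37.33
ee_pos: [0.3967, 0.2438, 0.044]
ee_rot: [0.031, 3.141, 0.001]
ft_force: [0.2, -1.6, 4.9]
opening: 0.197
clock: 38.0
ee_pos: [0.3969, 0.2441, 0.1648]
ee_rot: [0.031, 3.139, 0.003]
ft_force: [1.6, -0.4, -1.8]
opening: 0.2
row: [-23.36, -43.55, -0.07] [-0.001, -0.001, 0.112] |pos [0.3955 0.2432 0.1622] op 0.194 F [-0.2  0.1 -1.7] t 38.1 q [-0.75 -0.01  0.14  2.    0.    1.15  0.94]
```

View pics/s22.png

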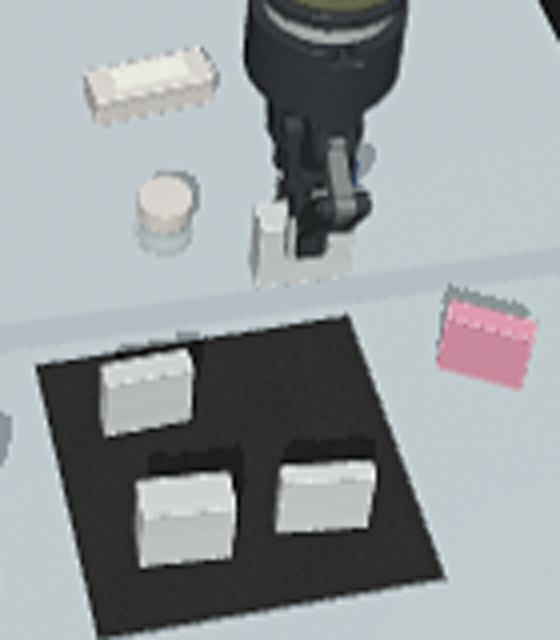

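```bash
python3 -m crank '[[[-1,-1.8,0,0,0,0.01,0],[-2.5,-4.6,0,0,0,0.03,0],[-4.1,-7.6,0,0,0,0.05,0],[-5.8,-10.8,0,0,0,0.07,0],[-7.5,-14,0,0,0,0.09,0],[-9.2,-17.2,0,0,0,0.1,0],[-10.9,-20.4,0,0,0,0.112,0],[-12.6,-23.6,0,0,0,0.112,0]]]'
python3 - <<'E'
from h import *
go((0.6205,-.1969,.163),1.439)
x,y,th=-23.36+12.6,-43.55+23.6,.112
print(x*np.cos(th)+y*np.sin(th),y*np.cos(th)-x*np.sin(th))
E
```

```text
clock: 38.77
ee_pos: [0.5167, 0.0034, 0.1613]
ee_rot: [-0.207, -3.132, 0.001]
ft_force: [-0.0, 0.3, -0.7]
opening: 0.196
row: [-12.92, -18.49, -0.19] [-0.001, -0.003, -0.0] |pos [0.5167 0.0034 0.1613] op 0.196 F [-0.   0.3 -0.7] t 38.77 q [-0.46  0.1   0.42  1.9  -0.04  1.16  1.42]
-12.922315340045035 -18.62240226856988
```

```bash
python3 -m crank '[[[-2.4,-3.4,0,0,0,0,0],[-4.8,-6.8,0,0,0,0,0],[-7.2,-10.3,0,0,0,0,0],[-9.5,-13.6,0,0,0,0,0],[-11.5,-16.5,0,0,0,0,0],[-12.6,-18.1,0,0,0,0,0],[-12.9,-18.6,0,0,0,0,0],[-12.9,-18.6,0,0,0,0,0]]]' ;python3 -m crank '[[[0,0,0,0,0,0,0],[0,0,1,0,0,0,0],[0,0,3,0,0,0,0],[0,0,5,0,0,0,0],[0,0,6,0,0,0,0],[0,0,6,0,0,0,0],[0,0,6,0,0,0,0],[0,0,6,0,0,0,0]]]'
python3 -m crank '[[[0,0,0.2,0,0,0,0],[0,0,0.4,0,0,0,0],[0,0,0.5,0,0,0,0],[0,0,0.5,0,0,0,0],[0,0,0.5,0,0,0,0],[0,0,0.5,0,0,0,0],[0,0,0.5,0,0,0,0],[0,0,0.5,0,0,0,0]]]'
python3 - <<'E'
from h import *
go((0.6205,-.1969,.0702),1.439)
E
```

```text
clock: 39.43
ee_pos: [0.6197, -0.1982, 0.1608]
ee_rot: [-0.212, -3.13, 0.002]
ft_force: [-0.5, 0.9, -1.3]
opening: 0.2
clock: 40.1
ee_pos: [0.6217, -0.1958, 0.1044]
ee_rot: [0.206, 3.133, 0.0]
ft_force: [-0.4, -0.4, -1.5]
opening: 0.2
clock: 40.77
ee_pos: [0.621, -0.1962, 0.0984]
ee_rot: [0.207, 3.135, 0.0]
ft_force: [0.1, -0.3, -1.3]
opening: 0.201
row: [0.05, -0.08, 2.82] [0.0, 0.0, 0.0] |pos [ 0.621  -0.1962  0.0984] op 0.201 F [ 0.1 -0.3 -1.3] t 40.77 q [-0.14  0.46  0.52  1.63 -0.25  1.11  1.89]
```

```bash
python3 -m crank '[[[0,-0.07,0.3,0,0,0,0],[0,-0.07,0.6,0,0,0,0],[0,-0.07,0.9,0,0,0,0],[0,-0.07,1.1,0,0,0,0],[0,-0.07,1.1,0,0,0,0],[0,-0.07,1.1,0,0,0,0],[0,-0.07,1.1,0,0,0,0],[0,-0.07,1.1,0,0,0,0]]]' 
python3 -m crank '[[[0,0,0.1,0,0,0,0],[0,0,0.2,0,0,0,0],[0,0,0.3,0,0,0,0],[0,0,0.4,0,0,0,0],[0,0,0.4,0,0,0,0],[0,0,0.4,0,0,0,0],[0,0,0.4,0,0,0,0],[0,0,0.4,0,0,0,0]]]'
```

```text
clock: 41.43
ee_pos: [0.621, -0.1969, 0.0875]
ee_rot: [0.207, 3.134, -0.0]
ft_force: [-0.2, 0.7, -1.2]
opening: 0.2
clock: 42.1
ee_pos: [0.6215, -0.1968, 0.0844]
ee_rot: [0.206, 3.133, 0.001]
ft_force: [-0.5, 1.0, 6.0]
opening: 0.196
```

```bash
python3 -m crank '[[[0,0,0.1,0,0,0,0],[0,0,0.1,0,0,0,0],[0,0,0.1,0,0,0,0],[0,0,0.1,0,0,0,0],[0,-0.05,0.1,0,0,0,0],[0,-0.05,0.1,0,0,0,0],[0,-0.05,0.1,0,0,0,0],[0,-0.05,0.1,0,0,0,0]]]' 
python3 -m crank '[[[0,0.05,0,0,0,0,0],[0,0.1,0,0,0,0,0],[0,0.1,0,0,0,0,0],[0,0.1,0,0,0,0,0],[0,0.05,0.1,0,0,0,0],[0,0.05,0.1,0,0,0,0],[0,0.05,0.1,0,0,0,0],[0,0.05,0.1,0,0,0,0]]]'
python3 - <<'E'
from h import *
s=manip.get_image("side"); save(s,"s23",(170,120,270,200),8); tools()
E
```

```text
clock: 42.77
ee_pos: [0.6217, -0.1969, 0.0842]
ee_rot: [0.206, 3.133, 0.002]
ft_force: [-3.8, 2.4, 10.1]
opening: 0.201
clock: 43.43
ee_pos: [0.6218, -0.1969, 0.0841]
ee_rot: [0.206, 3.132, 0.001]
ft_force: [-4.6, 2.4, 13.9]
opening: 0.2
pos [ 0.6218 -0.1969  0.0842] yangle 1.439 z [ 0.002  0.001 -1.   ] op 0.203 F [-4.9  3.1 14.7] t 43.48
```

View pics/s23.png

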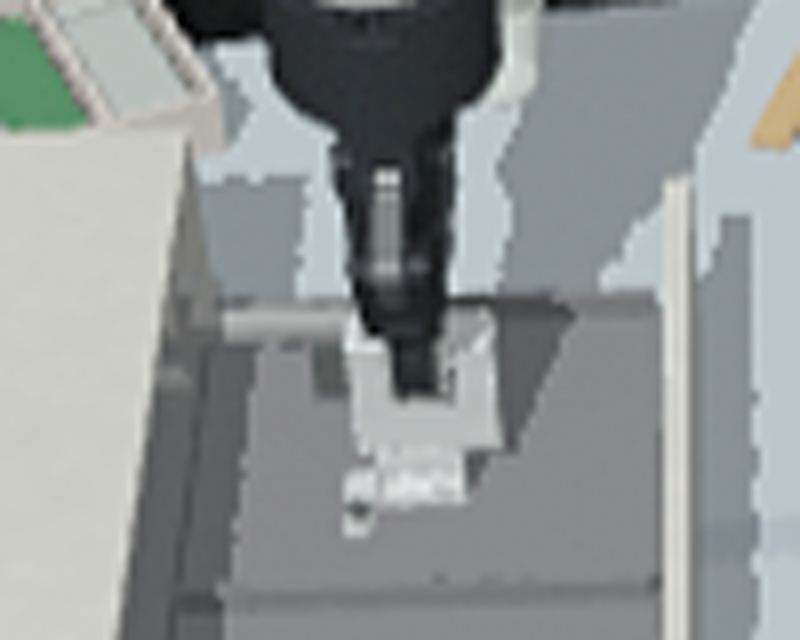

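```bash
python3 -m crank '[[[0,0,-0.5,0,0,0,0],[0,0,-1.5,0,0,0,0],[0,0,-3,0,0,0,0],[0,0,-5,0,0,0,0],[0,0,-7,0,0,0,0],[0,0,-8,0,0,0,0],[0,0,-8,0,0,0,0],[0,0,-8,0,0,0,0]]]'
python3 - <<'E'
from h import *
s=manip.get_image("side");  save(s,"s24",(170,90,410,350),2); go((0.397,.2437,.162),1.551)
E
```

```text
clock: 44.15
ee_pos: [0.6209, -0.197, 0.1612]
ee_rot: [0.207, 3.134, 0.0]
ft_force: [0.6, -0.8, -2.0]
opening: 0.205
row: [27.92, 40.72, -0.13] [0.0, -0.002, -0.112] |pos [ 0.6203 -0.1967  0.1602] op 0.201 F [-0.  -1.4 -2. ] t 44.2 q [-0.15  0.41  0.54  1.57 -0.22  1.22  1.86]
```

View pics/s24.png

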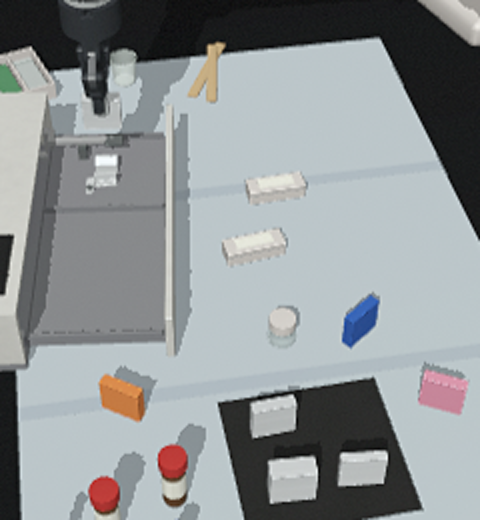

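```bash
python3 -m crank '[[[1,1.5,0,0,0,0,0],[3,4.4,0,0,0,-0.02,0],[5.1,7.4,0,0,0,-0.04,0],[7.2,10.5,0,0,0,-0.06,0],[9.3,13.6,0,0,0,-0.08,0],[11.4,16.7,0,0,0,-0.1,0],[13.5,19.8,0,0,0,-0.112,0],[15.6,22.8,0,0,0,-0.112,0]]]'
python3 - <<'E'
from h import *
go((0.397,.2437,.162),1.551)
x,y,th=27.92-15.6,40.72-22.8,-.112
print(x*np.cos(th)+y*np.sin(th),y*np.cos(th)-x*np.sin(th))
E
```

```text
clock: 44.87
ee_pos: [0.494, 0.0512, 0.1598]
ee_rot: [-0.03, -3.139, 0.001]
ft_force: [0.9, 0.9, -2.5]
opening: 0.2
row: [10.07, 19.07, -0.21] [-0.001, -0.002, 0.001] |pos [0.494  0.0512 0.1598] op 0.2 F [ 0.9  0.9 -2.5] t 44.87 q [-0.53  0.05  0.39  1.94 -0.02  1.15  1.42]
10.239963120876052 19.18468022363413
```

```bash
python3 -m crank '[[[1.8,3.4,0,0,0,0,0],[3.6,6.8,0,0,0,0,0],[5.4,10.2,0,0,0,0,0],[7.2,13.6,0,0,0,0,0],[8.9,16.7,0,0,0,0,0],[9.9,18.6,0,0,0,0,0],[10.2,19.2,0,0,0,0,0],[10.2,19.2,0,0,0,0,0]]]'
python3 -m crank '[[[0,0,0,0,0,0,0],[0,0,0,0,0,0,0],[0,0,2,0,0,0,0],[0,0,4.5,0,0,0,0],[0,0,7,0,0,0,0],[0,0,9,0,0,0,0],[0,0,10,0,0,0,0],[0,0,10.3,0,0,0,0]]]'
python3 - <<'E'
from h import *
go((0.397,.2437,.0435),1.551)
E
```

```text
clock: 45.53
ee_pos: [0.3962, 0.245, 0.16]
ee_rot: [-0.024, -3.14, 0.002]
ft_force: [-0.2, -0.0, -1.0]
opening: 0.204
clock: 46.2
ee_pos: [0.3975, 0.2414, 0.0565]
ee_rot: [-0.035, -3.139, 0.004]
ft_force: [0.4, -0.2, -1.2]
opening: 0.198
row: [0.05, 0.23, 1.3] [-0.003, -0.003, -0.003] |pos [0.3975 0.2414 0.0565] op 0.198 F [ 0.4 -0.2 -1.2] t 46.2 q [-0.76  0.12  0.16  2.1  -0.02  0.92  0.97]
```

```bash
python3 -m crank '[[[0,0,0.2,0,0,0,0],[0,0,0.6,0,0,0,0],[0,0,1.0,0,0,0,0],[0,0,1.3,0,0,0,0],[0,0,1.3,0,0,0,0],[0,0,1.3,0,0,0,0],[0,0,1.3,0,0,0,0],[0,0,1.3,0,0,0,0]]]'
python3 -m crank '[[[0,0,0,0,0,0,4],[0,0,0,0,0,0,4],[0,0,0,0,0,0,4],[0,0,-1,0,0,0,4],[0,0,-3,0,0,0,4],[0,0,-5,0,0,0,4],[0,0,-7,0,0,0,4],[0,0,-8,0,0,0,4]]]'
python3 - <<'E'
from h import *
t,s=both(); save(s,"s25",(270,200,410,360),4); go((0.4735,.2405,.122),1.625)
E
```

```text
clock: 46.87
ee_pos: [0.3982, 0.2438, 0.0457]
ee_rot: [0.031, 3.141, 0.001]
ft_force: [-0.4, 0.2, -0.7]
opening: 0.199
clock: 47.53
ee_pos: [0.3993, 0.2444, 0.1285]
ee_rot: [0.031, 3.138, 0.004]
ft_force: [0.5, 0.2, 0.5]
opening: 0.47
row: [-7.41, -0.26, 0.6] [0.003, 0.004, -0.074] |pos [0.3994 0.2446 0.1277] op 0.469 F [-0.7 -0.   0.1] t 47.63 q [-0.76  0.03  0.16  2.04 -0.01  1.07  0.95]
```

View pics/s25.png

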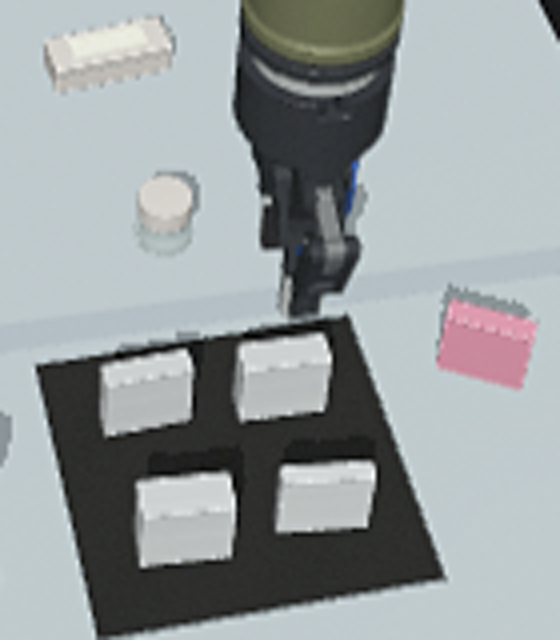

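```bash
python3 -m crank '[[[-1.5,0,0,0,0,-0.02,4],[-3.5,-0.1,0,0,0,-0.04,4],[-5.5,-0.2,0,0,0,-0.06,4],[-6.9,-0.2,0,0,0,-0.074,4],[-7.4,-0.2,0,0,0,-0.074,4],[-7.4,-0.2,0.4,0,0,-0.074,4],[-7.4,-0.2,0.6,0,0,-0.074,4],[-7.4,-0.2,0.6,0,0,-0.074,4]]]'
python3 -m crank '[[[0,0,0,0,0,0,4],[0,0,0.5,0,0,0,4],[0,0,1,0,0,0,4],[0,0,1.5,0,0,0,4],[0,0,1.5,0,0,0,4],[0,0,1.5,0,0,0,4],[0,0,1.5,0,0,0,4],[0,0,1.5,0,0,0,4]]]'
python3 - <<'E'
from h import *
go((0.4742,.241,.0435),1.625)
E
```

```text
clock: 48.3
ee_pos: [0.4702, 0.24, 0.118]
ee_rot: [0.086, -3.138, 0.002]
ft_force: [0.3, 0.9, 0.6]
opening: 0.464
clock: 48.97
ee_pos: [0.4721, 0.2402, 0.1045]
ee_rot: [-0.085, 3.14, 0.0]
ft_force: [0.0, -0.2, 0.5]
opening: 0.468
row: [-0.21, 0.07, 6.1] [0.0, 0.0, -0.0] |pos [0.4721 0.2402 0.1045] op 0.468 F [ 0.  -0.2  0.5] t 48.97 q [-0.71  0.18  0.2   1.92 -0.04  1.04  1.14]
```

```bash
python3 -m crank '[[[-0.2,0.1,1.5,0,0,0,4],[-0.2,0.1,3,0,0,0,4],[-0.2,0.1,4.5,0,0,0,4],[-0.2,0.1,5.5,0,0,0,4],[-0.2,0.1,6,0,0,0,4],[-0.2,0.1,6.1,0,0,0,4],[-0.2,0.1,6.1,0,0,0,4],[-0.2,0.1,6.1,0,0,0,4]]]'
python3 -m crank '[[[0,0,0,0,0,0,0],[0,0,0,0,0,0,0],[0,0,0,0,0,0,0],[0,0,0,0,0,0,0],[0,0,0,0,0,0,0],[0,0,0,0,0,0,0],[0,0,0,0,0,0,0],[0,0,0,0,0,0,0]]]' 40
python3 -m crank '[[[0,0,-1,0,0,0,0],[0,0,-2.5,0,0,0,0],[0,0,-4.5,0,0,0,0],[0,0,-7,0,0,0,0],[0,0,-9.5,0,0,0,0],[0,0,-11.5,0,0,0,0],[0,0,-12,0,0,0,0],[0,0,-12,0,0,0,0]]]'
python3 - <<'E'
from h import *
t,s=both(); save(s,"s26",(270,200,410,360),4); go((0.6205,-.1969,.163),1.439)
E
```

```text
clock: 49.63
ee_pos: [0.4745, 0.2416, 0.0441]
ee_rot: [-0.085, 3.139, 0.001]
ft_force: [0.4, 1.4, 1.1]
opening: 0.47
clock: 50.3
ee_pos: [0.4744, 0.2415, 0.0441]
ee_rot: [-0.085, 3.139, 0.001]
ft_force: [-1.3, -0.2, 6.6]
opening: 0.152
clock: 50.97
ee_pos: [0.4746, 0.2417, 0.1649]
ee_rot: [-0.085, 3.138, 0.003]
ft_force: [-0.0, -0.6, -2.3]
opening: 0.152
row: [-12.34, -44.51, -0.07] [-0.001, -0.002, 0.186] |pos [0.4731 0.2408 0.1621] op 0.153 F [ 0.5  0.9 -1.8] t 51.07 q [-0.71  0.13  0.21  1.86 -0.03  1.16  1.13]
```

View pics/s26.png

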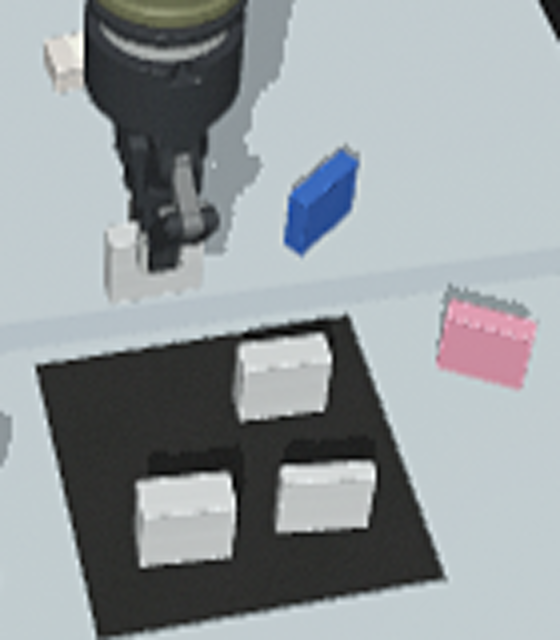

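Same path as before to the clamp.

```bash
python3 -m crank '[[[-0.5,-2,0,0,0,0.02,0],[-1.3,-5,0,0,0,0.05,0],[-2.3,-8.5,0,0,0,0.08,0],[-3.3,-12,0,0,0,0.1,0],[-4.3,-15.6,0,0,0,0.12,0],[-5.3,-19.2,0,0,0,0.14,0],[-6.3,-22.8,0,0,0,0.16,0],[-7.3,-26.4,0,0,0,0.186,0]]]'
python3 -m crank '[[[-1.7,-3.4,0,0,0,0,0],[-3.4,-6.8,0,0,0,0,0],[-5.1,-10.2,0,0,0,0,0],[-6.5,-13,0,0,0,0,0],[-7.6,-15.2,0,0,0,0,0],[-8.2,-16.4,0,0,0,0,0],[-8.3,-16.8,0,0,0,0,0],[-8.3,-16.8,0,0,0,0,0]]]' ;python3 -m crank '[[[0,0,0,0,0,0,0],[0,0,1,0,0,0,0],[0,0,3,0,0,0,0],[0,0,5,0,0,0,0],[0,0,6,0,0,0,0],[0,0,6,0,0,0,0],[0,0,6,0,0,0,0],[0,0,6,0,0,0,0]]]'
python3 -m crank '[[[0,0,0.2,0,0,0,0],[0,0,0.4,0,0,0,0],[0,0,0.5,0,0,0,0],[0,0,0.5,0,0,0,0],[0,0,0.5,0,0,0,0],[0,0,0.5,0,0,0,0],[0,0,0.5,0,0,0,0],[0,0,0.5,0,0,0,0]]]'
python3 - <<'E'
from h import *
go((0.6205,-.1969,.0702),1.439)
E
```

```text
clock: 51.73
ee_pos: [0.5601, -0.0209, 0.1614]
ee_rot: [-0.209, -3.132, 0.001]
ft_force: [0.9, -0.0, -1.1]
opening: 0.15
clock: 52.4
ee_pos: [0.6202, -0.1965, 0.1619]
ee_rot: [-0.21, -3.132, -0.0]
ft_force: [0.4, 0.1, -1.1]
opening: 0.151
clock: 53.07
ee_pos: [0.6221, -0.1956, 0.1044]
ee_rot: [0.206, 3.133, -0.0]
ft_force: [-0.5, 0.6, -1.6]
opening: 0.153
clock: 53.73
ee_pos: [0.6214, -0.1959, 0.0984]
ee_rot: [0.207, 3.135, 0.0]
ft_force: [-0.5, 0.6, -2.6]
opening: 0.158
row: [0.07, -0.11, 2.82] [0.0, 0.0, -0.0] |pos [ 0.6214 -0.1959  0.0984] op 0.158 F [-0.5  0.6 -2.6] t 53.73 q [-0.12  0.46  0.5   1.63 -0.24  1.11  1.88]
```

```bash
python3 -m crank '[[[0.1,-0.1,0.4,0,0,0,0],[0.1,-0.1,0.8,0,0,0,0],[0.1,-0.1,1.2,0,0,0,0],[0.1,-0.1,1.3,0,0,0,0],[0.1,-0.1,1.3,0,0,0,0],[0.1,-0.1,1.3,0,0,0,0],[0.1,-0.1,1.3,0,0,0,0],[0.1,-0.1,1.3,0,0,0,0]]]'
python3 -m crank '[[[0,0,0.2,0,0,0,0],[0,0,0.4,0,0,0,0],[0,0,0.6,0,0,0,0],[0,0,0.8,0,0,0,0],[0,0,1.0,0,0,0,0],[0,0,1.0,0,0,0,0],[0,0,1,0,0,0,0],[0,0,1,0,0,0,0]]]'
python3 -m crank '[[[0,0,0.1,0,0,0,0],[0,0,0.2,0,0,0,0],[0,0,0.3,0,0,0,0],[0,0,0.4,0,0,0,0],[0,0,0.5,0,0,0,0],[0,0,0.6,0,0,0,0],[0,0,0.6,0,0,0,0],[0,0,0.6,0,0,0,0]]]'
```

```text
clock: 54.4
ee_pos: [0.6204, -0.1968, 0.0856]
ee_rot: [0.207, 3.134, -0.0]
ft_force: [0.0, 0.2, -1.4]
opening: 0.153
clock: 55.07
ee_pos: [0.6202, -0.1967, 0.0753]
ee_rot: [0.207, 3.135, 0.0]
ft_force: [-0.0, -0.3, -2.0]
opening: 0.153
clock: 55.73
ee_pos: [0.6202, -0.1968, 0.0701]
ee_rot: [0.207, 3.135, 0.001]
ft_force: [-3.1, 1.6, 4.8]
opening: 0.156
```

Seated on the floor (z 0.0701, 6 N rise). Release, retreat, look.

```bash
python3 -m crank '[[[0,0,0,0,0,0,2.5],[0,0,0,0,0,0,2.5],[0,0,0,0,0,0,2.5],[0,0,0,0,0,0,2.5],[0,0,-1,0,0,0,2.5],[0,0,-3,0,0,0,2.5],[0,0,-6,0,0,0,2.5],[0,0,-9,0,0,0,2.5]]]'
python3 -m crank '[[[1,3,-1,0,0,0,4],[2,6,-2,0,0,0,4],[3,9,-2,0,0,0,4],[4,12,-2,0,0,0,4],[5,15,-2,0,0,0,5],[5,15,-2,0,0,0,5],[5,15,-2,0,0,0,5],[5,15,-2,0,0,0,5]]]'
python3 - <<'E'
from h import *
t,s=both(); save(s,"s27",(170,120,270,200),8); save(t,"t27",(240,110,410,280),4);tools()
for q in ["mailer"]:
  for nm,p in (("top",t),("side",s)):
    for d in manip.regions_of(p,q): print(q,nm,np.round(d["uv"],1),round(d["confidence"],2),np.round(onz(p,d["uv"],0.015),3)[:2],d["mask"].sum())
E
```

```text
clock: 56.4
ee_pos: [0.6196, -0.1966, 0.1601]
ee_rot: [-0.207, -3.133, -0.0]
ft_force: [0.1, -0.9, 0.7]
opening: 0.293
clock: 57.07
ee_pos: [0.5905, -0.0422, 0.18]
ee_rot: [0.207, 3.134, -0.001]
ft_force: [0.4, -0.1, 1.0]
opening: 0.584
pos [ 0.5905 -0.0435  0.1797] yangle 1.436 z [ 0.001 -0.001 -1.   ] op 0.588 F [ 0.2 -0.3  0.2] t 57.17
mailer top [340.1 259.3] 0.63 [ 0.39  -0.148] 459
mailer top [152.8 173.2] 0.41 [0.609 0.322] 228
mailer side [307.9 182.6] 0.92 [ 0.391 -0.148] 376
mailer side [295.6 212.9] 0.62 [ 0.447 -0.036] 426
mailer side [221.2 212.3] 0.49 [ 0.641 -0.072] 7095
```

View pics/s27.png

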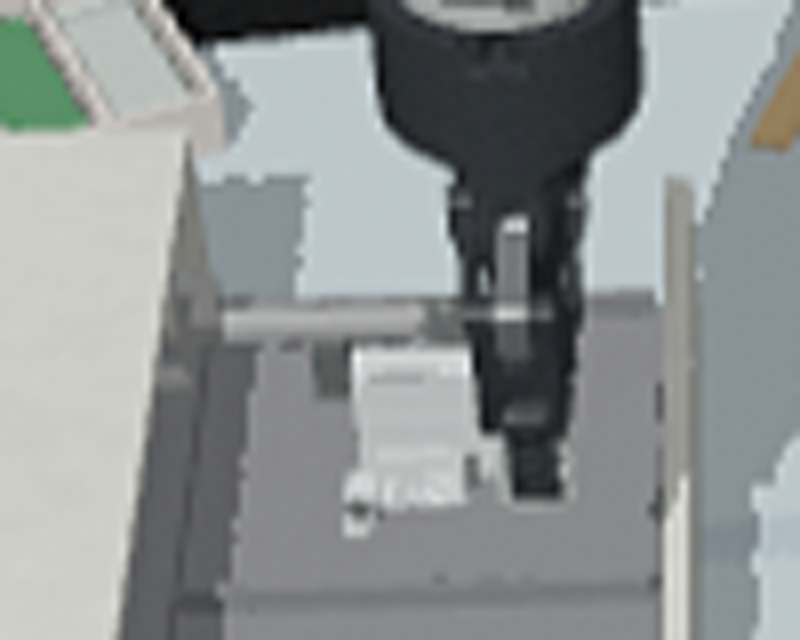

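View pics/t27.png

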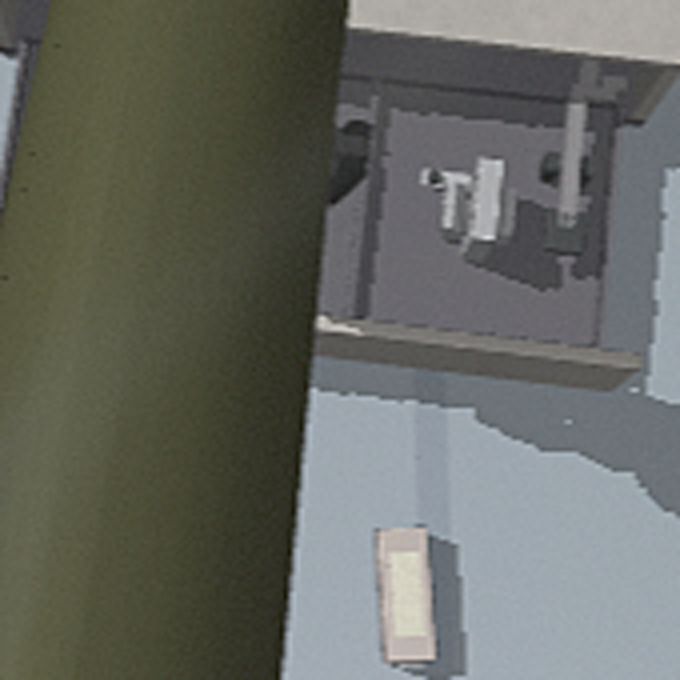

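```bash
python3 - <<'E'
from h import *
t,s=both(); save(s,"s28",(260,160,340,240),8)
for nm,p in (("top",t),("side",s)):
    for d in manip.regions_of(p,"mailer")[:3]:
        ij=np.argwhere(d["mask"])[:,::-1]
        if len(ij)>1000: continue
        W=np.array([onz(p,q,.02)[:2] for q in ij]).astype(np.float32)
        print(nm,d["uv"],cv2.minAreaRect(W*1000),W.mean(0))
E
```

```text
top [340.2, 258.1] ((391.89886474609375, -150.3933868408203), (79.40288543701172, 31.716699600219727), 2.083936929702759) [ 0.39166662 -0.15040146]
side [309.7, 183.6] ((393.7554016113281, -137.8612060546875), (85.84122467041016, 53.15510177612305), 2.2379279136657715) [ 0.3942345  -0.13778478]
side [296.5, 212.9] ((445.03363037109375, -29.26886749267578), (86.60384368896484, 51.554264068603516), 7.682069301605225) [ 0.44551957 -0.02928621]
```

View pics/s28.png

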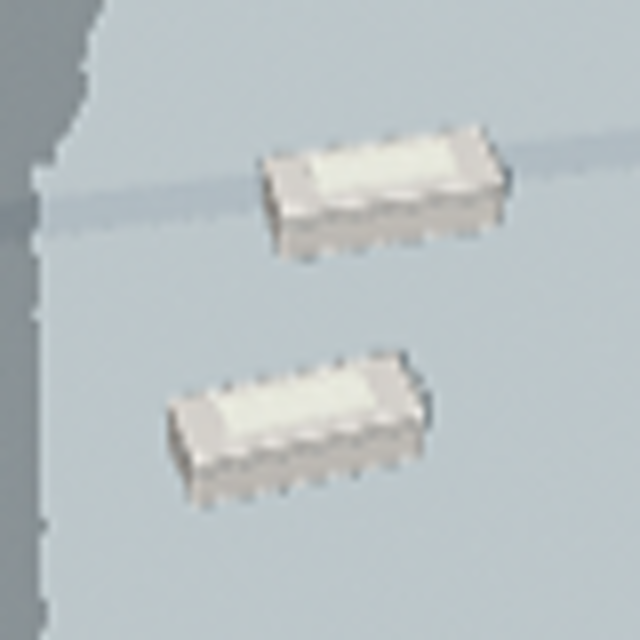

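```bash
python3 - <<'E'
from h import *
go((0.443,-.039,.13),1.70)
E
```

```text
row: [14.64, -1.63, 4.93] [-0.0, -0.0, -0.262] |pos [ 0.5903 -0.0422  0.1792] op 0.582 F [-0.  -0.1 -0.2] t 57.47 q [-0.37  0.25  0.46  1.7  -0.12  1.22  1.56]
```

```bash
python3 -m crank '[[[2,-0.2,0,0,0,-0.05,6],[5,-0.5,0,0,0,-0.1,6],[8,-0.9,1,0,0,-0.15,6],[11,-1.2,2.5,0,0,-0.2,6],[13.5,-1.5,4,0,0,-0.25,6],[14.6,-1.6,4.9,0,0,-0.262,6],[14.6,-1.6,4.9,0,0,-0.262,6],[14.6,-1.6,4.9,0,0,-0.262,6]]]'
python3 -m crank '[[[0,0,0,0,0,0,6],[0,0,0,0,0,0,6],[0,0,1,0,0,0,6],[0,0,2,0,0,0,6],[0,0,3,0,0,0,6],[0,0,3,0,0,0,6],[0,0,3,0,0,0,6],[0,0,3,0,0,0,6]]]'
python3 - <<'E'
from h import *
t,s=both(); save(s,"s29",(250,140,340,240),6); go((0.443,-.039,.017),1.70)
E
```

```text
clock: 58.13
ee_pos: [0.4437, -0.0382, 0.1306]
ee_rot: [-0.203, 3.134, 0.001]
ft_force: [0.5, 0.6, 0.9]
opening: 0.702
clock: 58.8
ee_pos: [0.4434, -0.0382, 0.1001]
ee_rot: [0.204, -3.134, 0.0]
ft_force: [0.6, 0.2, -0.3]
opening: 0.703
row: [0.1, -0.07, 8.36] [-0.0, 0.001, 0.001] |pos [ 0.4438 -0.0381  0.1006] op 0.7 F [ 0.9 -0.  -0.4] t 58.9 q [-0.4   0.01  0.43  2.12 -0.    1.01  1.73]
```

View pics/s29.png

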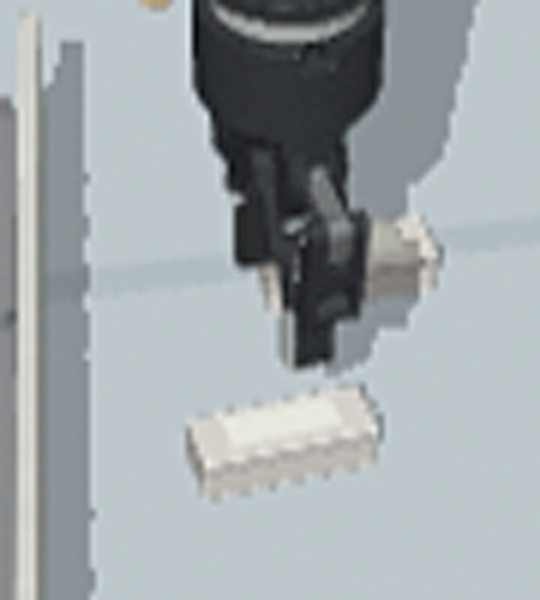

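```bash
python3 - <<'E'
from h import *
s=manip.get_image("side")
for C,w in (((.443,-.039,0),.13),):
  C=np.array(C); xd=np.array([np.cos(w),np.sin(w),0]); yd=np.array([-np.sin(w),np.cos(w),0])
  for x in (.04,-.04):
    print((proj(s,C+xd*x+yd*.015)[0]+[0,1]-[250,140])*6,(proj(s,C+xd*x-yd*.015+[0,0,.024])[0]+[0,1]-[250,140])*6)
E
```

```text
[204.92218241 504.89016621] [184.64567964 419.92064845]
[377.36975201 466.11419874] [356.8141936  382.25388893]
```

```bash
python3 -m crank '[[[0.2,-0.2,1.5,0,0,0,6],[0.2,-0.2,3.5,0,0,0,6],[0.2,-0.2,5.5,0,0,0,6],[0.2,-0.2,7.2,0,0,0,6],[0.2,-0.2,8,0,0,0,6],[0.2,-0.2,8.3,0,0,0,6],[0.2,-0.2,8.3,0,0,0,6],[0.2,-0.2,8.3,0,0,0,6]]]'
python3 -m crank '[[[0,0,0,0,0,0,0],[0,0,0,0,0,0,0],[0,0,0,0,0,0,0],[0,0,0,0,0,0,0],[0,0,0,0,0,0,0],[0,0,0,0,0,0,0],[0,0,0,0,0,0,0],[0,0,0,0,0,0,0]]]' 30
python3 -m crank '[[[0,0,-1,0,0,0,0],[0,0,-2.5,0,0,0,0],[0,0,-4.5,0,0,0,0],[0,0,-7,0,0,0,0],[0,0,-9.5,0,0,0,0],[0,0,-11.5,0,0,0,0],[0,0,-13,0,0,0,0],[0,0,-13,0,0,0,0]]]'
python3 - <<'E'
from h import *
t,s=both(); save(s,"s30",(170,120,350,270),4); go((0.6484,.0208,.147),1.439)
E
```

```text
clock: 59.62
ee_pos: [0.4426, -0.0404, 0.0181]
ee_rot: [-0.204, 3.134, 0.0]
ft_force: [-0.2, 0.1, 0.2]
opening: 0.701
clock: 60.28
ee_pos: [0.4427, -0.0403, 0.0183]
ee_rot: [-0.204, 3.133, 0.001]
ft_force: [-2.1, 0.7, 6.3]
opening: 0.344
clock: 60.95
ee_pos: [0.4438, -0.0405, 0.1509]
ee_rot: [-0.204, 3.128, 0.001]
ft_force: [0.1, 0.1, 0.2]
opening: 0.345
row: [-21.28, 3.38, 0.09] [0.0, 0.001, 0.262] |pos [ 0.4418 -0.0403  0.1477] op 0.345 F [ 0.3  0.3 -0.4] t 61.05 q [-0.41 -0.06  0.43  2.08  0.03  1.12  1.71]
```

View pics/s30.png

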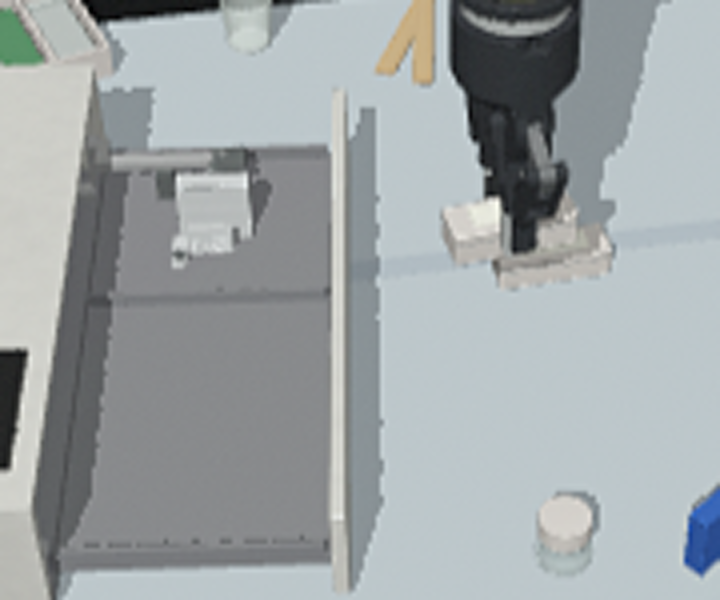

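```bash
python3 -m crank '[[[-2,0.3,0,0,0,0.04,0],[-5,0.8,0,0,0,0.09,0],[-8.3,1.3,0,0,0,0.14,0],[-11.6,1.8,0,0,0,0.18,0],[-15,2.4,0,0,0,0.22,0],[-18.3,2.9,0,0,0,0.25,0],[-20.5,3.2,0,0,0,0.262,0],[-21.3,3.4,0,0,0,0.262,0]]]'
python3 -m crank '[[[0,0,0,0,0,0,0],[0,0,0,0,0,0,0],[0,0,1,0,0,0,0],[0,0,2.5,0,0,0,0],[0,0,4,0,0,0,0],[0,0,5,0,0,0,0],[0,0,5,0,0,0,0],[0,0,5,0,0,0,0]]]'
python3 - <<'E'
from h import *
t,s=both(); save(s,"s31",(170,120,350,270),4); go((0.6484,.0208,.0465),1.439)
E
```

```text
clock: 61.72
ee_pos: [0.6501, 0.0225, 0.1446]
ee_rot: [-0.205, -3.133, 0.002]
ft_force: [-0.6, 1.3, -0.1]
opening: 0.344
clock: 62.38
ee_pos: [0.6475, 0.0206, 0.0968]
ee_rot: [-0.208, -3.133, 0.0]
ft_force: [0.3, -0.7, -0.9]
opening: 0.345
row: [0.05, -0.01, 5.18] [0.0, 0.001, -0.0] |pos [0.6489 0.0208 0.0983] op 0.345 F [ 0.1 -0.7 -0.2] t 62.48 q [-0.4   0.44  0.42  1.63 -0.2   1.1   1.51]
```

View pics/s31.png

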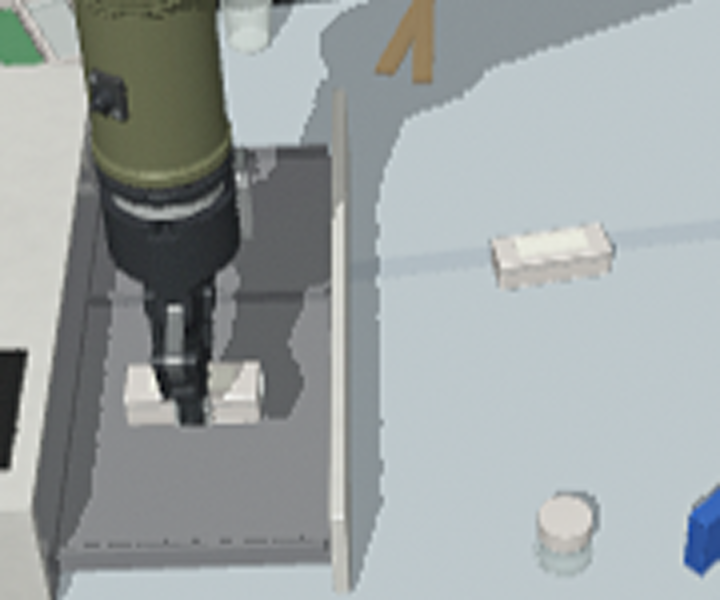

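```bash
python3 -m crank '[[[0.2,0,0.8,0,0,0,0],[0.5,0,1.6,0,0,0,0],[0.5,0,2.4,0,0,0,0],[0.5,0,3.4,0,0,0,0],[0.5,0,4.2,0,0,0,0],[0.5,0,4.7,0,0,0,0],[0.5,0,4.9,0,0,0,0],[0.5,0,5,0,0,0,0]]]'
python3 -m crank '[[[0,0,0.1,0,0,0,0],[0,0,0.1,0,0,0,0],[0,0,0.1,0,0,0,4.5],[0,0,0.1,0,0,0,4.5],[0,0,0.1,0,0,0,4.5],[0,0,0.1,0,0,0,4.5],[0,0,-1,0,0,0,4.5],[0,0,-3,0,0,0,4.5]]]'
python3 -m crank '[[[0,0,-3,0,0,0,4.5],[0,0,-6,0,0,0,5],[0,0,-9,0,0,0,6],[0,0,-9.5,0,0,0,6],[0,0,-9.5,0,0,0,6],[0,0,-9.5,0,0,0,6],[0,0,-9.5,0,0,0,6],[0,0,-9.5,0,0,0,6]]]'
python3 - <<'E'
from h import *
t,s=both(); save(s,"s32",(170,120,350,270),4); go((0.403,-.148,.15),1.607)
E
```

```text
clock: 63.15
ee_pos: [0.6434, 0.0216, 0.0466]
ee_rot: [-0.207, -3.134, 0.0]
ft_force: [0.5, -0.2, -0.9]
opening: 0.346
clock: 63.82
ee_pos: [0.6417, 0.0217, 0.0758]
ee_rot: [-0.206, -3.13, 0.001]
ft_force: [0.5, 0.3, 0.4]
opening: 0.53
clock: 64.48
ee_pos: [0.6425, 0.0218, 0.1706]
ee_rot: [-0.206, -3.132, 0.001]
ft_force: [-0.8, -0.1, -0.6]
opening: 0.7
row: [21.54, -19.97, 2.15] [-0.0, -0.002, -0.168] |pos [0.6428 0.0217 0.1709] op 0.701 F [-0.1 -0.3  0.2] t 64.58 q [-0.42  0.37  0.43  1.58 -0.16  1.23  1.48]
```

View pics/s32.png

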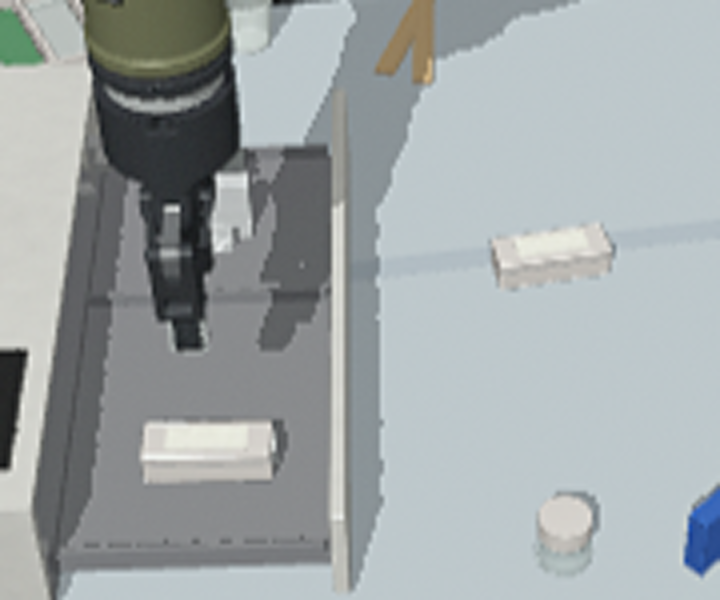

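```bash
python3 -m crank '[[[2,-1.9,0,0,0,-0.02,6],[5.2,-4.8,0,0,0,-0.04,6],[8.4,-7.8,0,0,0,-0.08,6],[11.6,-10.8,0,0,0,-0.12,6],[14.8,-13.8,0.5,0,0,-0.15,6],[18,-16.7,1,0,0,-0.168,6],[20.5,-19,2,0,0,-0.168,6],[21.5,-20,2.1,0,0,-0.168,6]]]'
python3 -m crank '[[[0,0,0,0,0,0,6],[0,0,0,0,0,0,6],[0,0,1,0,0,0,6],[0,0,2.5,0,0,0,6],[0,0,4,0,0,0,6],[0,0,5,0,0,0,6],[0,0,5,0,0,0,6],[0,0,5,0,0,0,6]]]'
python3 - <<'E'
from h import *
t,s=both(); save(s,"s33",(250,120,340,220),6); go((0.403,-.148,.017),1.607)
for C,w in (((.392,-.148,0),.036),):
  C=np.array(C); xd=np.array([np.cos(w),np.sin(w),0]); yd=np.array([-np.sin(w),np.cos(w),0])
  for x in (.04,-.04):
    print((proj(s,C+xd*x+yd*.015)[0]+[0,1]-[250,120])*6,(proj(s,C+xd*x-yd*.015+[0,0,.024])[0]+[0,1]-[250,120])*6)
E
```

```text
clock: 65.25
ee_pos: [0.3988, -0.1508, 0.1492]
ee_rot: [0.05, -3.137, -0.002]
ft_force: [-1.2, -0.6, -0.5]
opening: 0.702
clock: 65.92
ee_pos: [0.4042, -0.1479, 0.1007]
ee_rot: [0.059, -3.139, 0.001]
ft_force: [-0.8, 0.2, 1.2]
opening: 0.704
row: [0.2, 0.04, 8.48] [-0.0, 0.001, 0.001] |pos [ 0.4049 -0.1483  0.1018] op 0.699 F [ 0.6  0.1 -0.1] t 66.02 q [-0.28 -0.04  0.57  2.16  0.02  1.02  1.88]
[268.42715055 439.12580282] [254.98534563 358.62766883]
[435.01409323 415.09573203] [421.1473184  335.27724403]
```

View pics/s33.png

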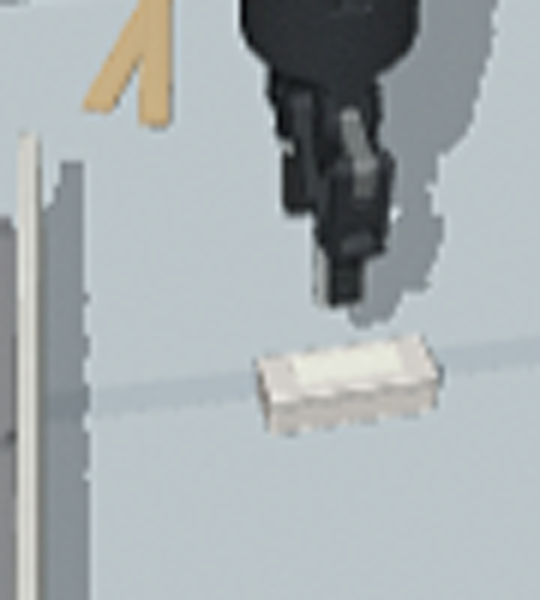

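```bash
python3 -m crank '[[[0.1,-0.1,1.5,0,0,0,6],[0.1,-0.1,3.5,0,0,0,6],[0.1,-0.1,5.5,0,0,0,6],[0.1,-0.1,7.2,0,0,0,6],[0.1,-0.1,8,0,0,0,6],[0.1,-0.1,8.4,0,0,0,6],[0.1,-0.1,8.4,0,0,0,6],[0.1,-0.1,8.4,0,0,0,6]]]'
python3 -m crank '[[[0,0,0,0,0,0,0],[0,0,0,0,0,0,0],[0,0,0,0,0,0,0],[0,0,0,0,0,0,0],[0,0,0,0,0,0,0],[0,0,0,0,0,0,0],[0,0,0,0,0,0,0],[0,0,0,0,0,0,0]]]' 30
python3 -m crank '[[[0,0,-1,0,0,0,0],[0,0,-2.5,0,0,0,0],[0,0,-4.5,0,0,0,0],[0,0,-7,0,0,0,0],[0,0,-9.5,0,0,0,0],[0,0,-11.5,0,0,0,0],[0,0,-13,0,0,0,0],[0,0,-13,0,0,0,0]]]'
python3 - <<'E'
from h import *
t,s=both(); save(s,"s34",(170,120,350,270),4); go((0.6445,-.045,.147),1.439)
E
```

```text
clock: 66.68
ee_pos: [0.404, -0.1496, 0.0181]
ee_rot: [-0.057, 3.14, -0.0]
ft_force: [-0.1, -0.7, -0.5]
opening: 0.704
clock: 67.35
ee_pos: [0.4041, -0.1495, 0.0182]
ee_rot: [-0.057, 3.139, 0.0]
ft_force: [-1.4, 0.2, 7.3]
opening: 0.342
clock: 68.02
ee_pos: [0.4052, -0.15, 0.1509]
ee_rot: [-0.056, 3.134, -0.001]
ft_force: [0.4, -0.6, -0.3]
opening: 0.344
row: [-24.48, 9.56, 0.1] [0.0, 0.001, 0.168] |pos [ 0.4033 -0.1494  0.1476] op 0.347 F [-0.5 -0.4  0.4] t 68.12 q [-0.29 -0.11  0.56  2.11  0.06  1.13  1.85]
```

View pics/s34.png

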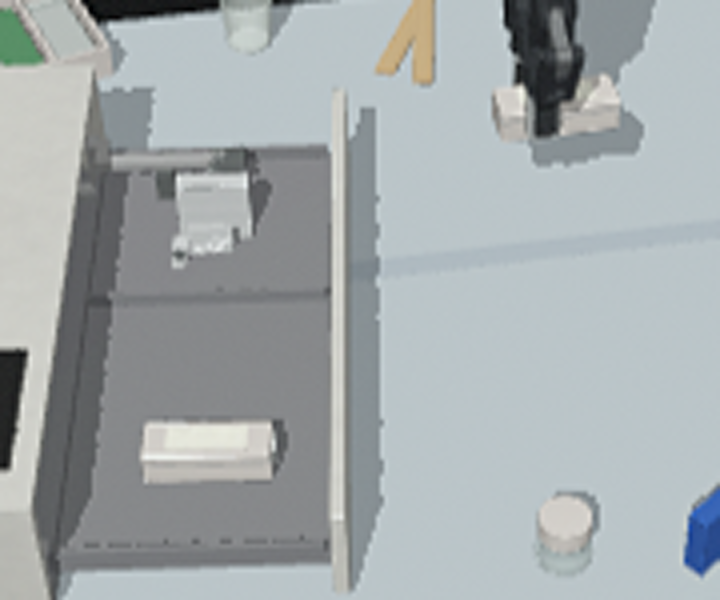

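```bash
python3 -m crank '[[[-2.5,0.9,0,0,0,0.02,0],[-6,2.3,0,0,0,0.05,0],[-9.7,3.7,0,0,0,0.08,0],[-13.4,5.1,0,0,0,0.11,0],[-17.1,6.5,0,0,0,0.14,0],[-20.8,7.9,0,0,0,0.168,0],[-23.8,9,0,0,0,0.168,0],[-25.2,9.6,0,0,0,0.168,0]]]'
python3 -m crank '[[[0,0,0,0,0,0,0],[0,0,0,0,0,0,0],[0,0,1,0,0,0,0],[0,0,2.5,0,0,0,0],[0,0,4,0,0,0,0],[0,0,5,0,0,0,0],[0,0,5,0,0,0,0],[0,0,5,0,0,0,0]]]'
python3 - <<'E'
from h import *
t,s=both(); save(s,"s35",(170,120,350,270),4); go((0.652,-.045,.0465),1.439)
E
```

```text
clock: 68.78
ee_pos: [0.6538, -0.0411, 0.1443]
ee_rot: [-0.201, -3.133, 0.0]
ft_force: [-1.0, 0.7, -0.9]
opening: 0.344
clock: 69.45
ee_pos: [0.6504, -0.045, 0.0967]
ee_rot: [-0.209, -3.133, 0.0]
ft_force: [0.1, 1.3, -0.3]
opening: 0.346
row: [-0.01, -0.02, 5.17] [0.0, 0.001, -0.001] |pos [ 0.6518 -0.0448  0.0982] op 0.345 F [-0.2 -0.  -0.5] t 69.55 q [-0.34  0.46  0.48  1.62 -0.23  1.11  1.63]
```

View pics/s35.png

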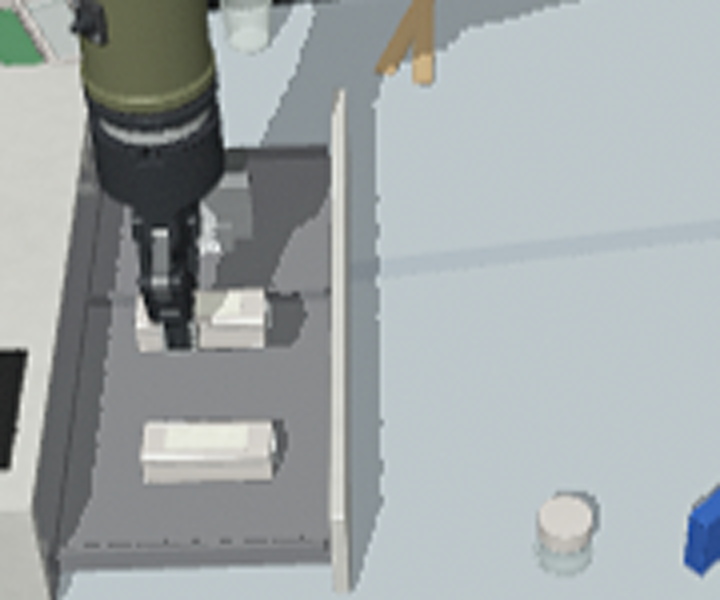

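```bash
python3 -m crank '[[[0,0,0.8,0,0,0,0],[0,0,1.6,0,0,0,0],[0,0,2.4,0,0,0,0],[0,0,3.4,0,0,0,0],[0,0,4.2,0,0,0,0],[0,0,4.7,0,0,0,0],[0,0,4.9,0,0,0,0],[0,0,5,0,0,0,0]]]'
python3 -m crank '[[[0,0,0.1,0,0,0,0],[0,0,0.1,0,0,0,0],[0,0,0.1,0,0,0,4.2],[0,0,0.1,0,0,0,4.2],[0,0,0.1,0,0,0,4.2],[0,0,0.1,0,0,0,4.2],[0,0,-1,0,0,0,4.2],[0,0,-3,0,0,0,4.2]]]'
python3 -m crank '[[[0,0,-3,0,0,0,4.5],[0,0,-6,0,0,0,2],[0,0,-8,0,0,0,0],[0,0,-8,0,0,0,0],[0,0,-8,0,0,0,0],[0,0,-8,0,0,0,0],[0,0,-8,0,0,0,0],[0,0,-8,0,0,0,0]]]'
python3 - <<'E'
from h import *
t,s=both(); save(s,"s36",(170,120,350,270),4); go((0.615,-.24,.15),1.439)
E
```

```text
clock: 70.22
ee_pos: [0.6513, -0.0443, 0.0466]
ee_rot: [-0.207, -3.134, 0.0]
ft_force: [-0.9, 0.7, -0.2]
opening: 0.343
clock: 70.88
ee_pos: [0.6497, -0.0441, 0.0758]
ee_rot: [-0.206, -3.13, 0.001]
ft_force: [0.2, 0.0, -0.1]
opening: 0.493
clock: 71.55
ee_pos: [0.6507, -0.0442, 0.1559]
ee_rot: [-0.207, -3.132, 0.0]
ft_force: [0.4, -0.4, -0.2]
opening: 0.002
row: [0.99, -19.87, 0.63] [-0.0, -0.002, -0.0] |pos [ 0.651  -0.0443  0.1562] op -0.002 F [ 0.1 -0.7 -0.2] t 71.65 q [-0.35  0.41  0.49  1.57 -0.2   1.22  1.61]
```

View pics/s36.png

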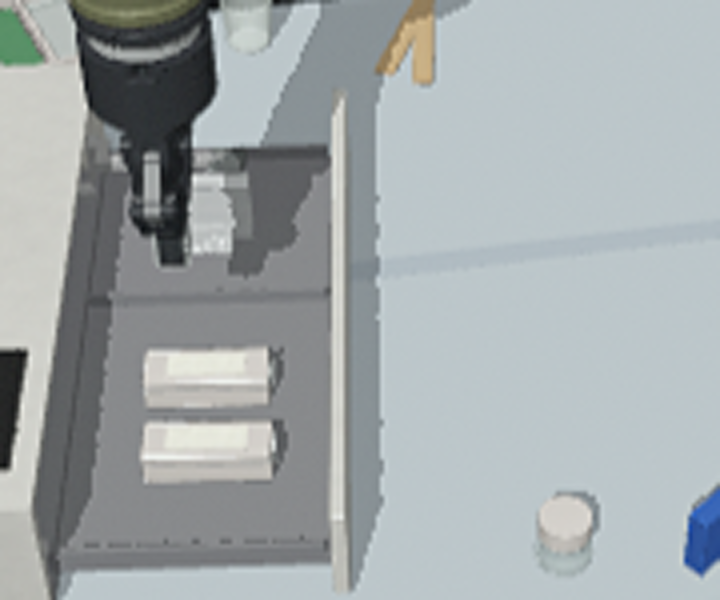

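```bash
python3 - <<'E'
from h import *
t,s=both()
print(onz(t,(381.5,168.8),.055),onz(s,(230.2,160.2-1),.052))
E
```

```text
[ 0.60386034 -0.24836561  0.055     ] [ 0.59754418 -0.24322413  0.052     ]
```

```bash
python3 - <<'E'
from h import *
go((0.605,-.2465,.15),1.439)
E
python3 -m crank '[[[0.2,-1.5,0,0,0,0,0],[0.6,-4.5,0,0,0,0,0],[1,-8,0,0,0,0,0],[1.3,-11.5,0,0,0,0,0],[1.6,-15,0,0,0,0,0],[1.8,-18,0,0,0,0,0],[1.9,-20,0,0,0,0,0],[1.9,-20.6,0,0,0,0,0]]]'
python3 -m crank '[[[0,0,0,0,0,0,0],[0,0,0,0,0,0,0],[0,0,1,0,0,0,0],[0,0,2.5,0,0,0,0],[0,0,4,0,0,0,0],[0,0,5,0,0,0,0],[0,0,5,0,0,0,0],[0,0,5,0,0,0,0]]]'
python3 - <<'E'
from h import *
t,s=both(); save(s,"s37",(170,110,270,190),8); go((0.605,-.2465,.089),1.439)
E
```

```text
row: [1.93, -20.65, 0.67] [-0.0, -0.001, -0.0] |pos [ 0.6513 -0.0443  0.1566] op 0.0 F [-0.3 -0.  -0.1] t 71.75 q [-0.35  0.41  0.49  1.57 -0.2   1.22  1.61]
clock: 72.42
ee_pos: [0.6027, -0.2531, 0.1577]
ee_rot: [-0.219, -3.133, 0.005]
ft_force: [-0.4, 0.2, 0.5]
opening: -0.002
clock: 73.08
ee_pos: [0.6057, -0.2445, 0.1064]
ee_rot: [-0.204, -3.133, -0.001]
ft_force: [-0.7, -0.2, -0.4]
opening: 0.002
row: [0.13, -0.1, 1.9] [-0.0, 0.001, 0.001] |pos [ 0.6064 -0.2457  0.108 ] op -0.003 F [-0.2  0.1 -0.2] t 73.18 q [-0.08  0.46  0.55  1.62 -0.26  1.13  1.97]
```

View pics/s37.png

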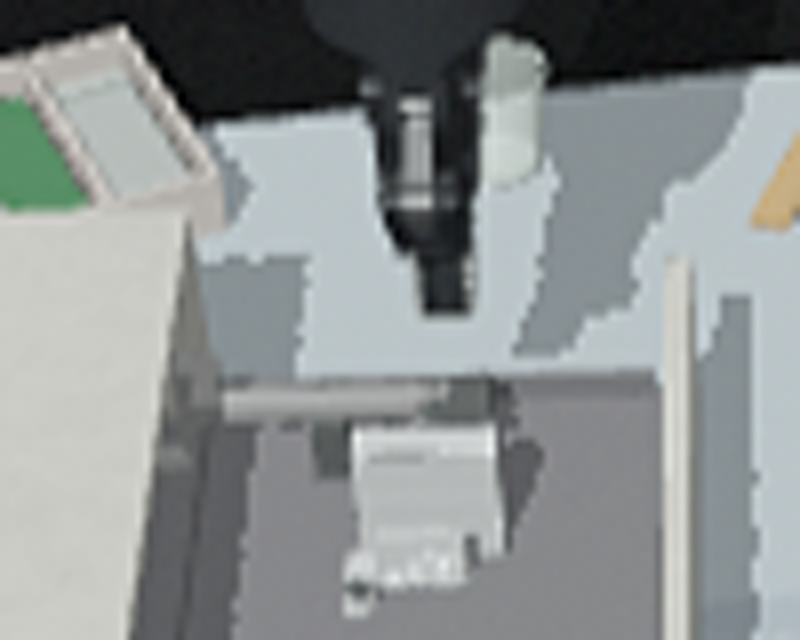

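```bash
python3 -m crank '[[[0.3,-0.1,0.5,0,0,0,0],[0.6,-0.1,1,0,0,0,0],[0.6,-0.1,1.5,0,0,0,0],[0.6,-0.1,2,0,0,0,0],[0.6,-0.1,2.4,0,0,0,0],[0.6,-0.1,2.8,0,0,0,0],[0.6,-0.1,2.8,0,0,0,0],[0.6,-0.1,2.8,0,0,0,0]]]'
python3 - <<'E'
from h import *
t,s=both(); save(s,"s38",(170,110,270,190),8); go((0.600,-.2465,.056),1.439)
E
```

```text
clock: 73.85
ee_pos: [0.5995, -0.2462, 0.0789]
ee_rot: [-0.207, -3.134, -0.0]
ft_force: [-0.2, -0.1, 0.4]
opening: -0.002
row: [-0.02, -0.01, 2.35] [-0.0, 0.0, -0.0] |pos [ 0.5998 -0.2464  0.0795] op 0.001 F [0.5 1.2 0.2] t 73.95 q [-0.07  0.48  0.54  1.65 -0.27  1.08  1.99]
```

View pics/s38.png

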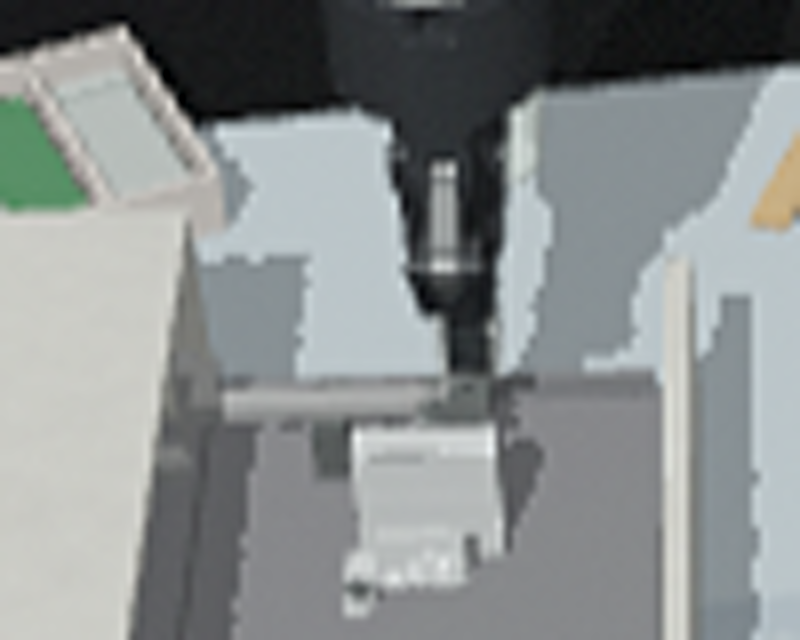

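```bash
python3 -m crank '[[[0,0,0.4,0,0,0,0],[0,0,0.8,0,0,0,0],[0,0,1.2,0,0,0,0],[0,0,1.5,0,0,0,0],[0,0,1.8,0,0,0,0],[0,0,2.1,0,0,0,0],[0,0,2.3,0,0,0,0],[0,0,2.3,0,0,0,0]]]'
```

```text
clock: 74.62
ee_pos: [0.5996, -0.2462, 0.0559]
ee_rot: [-0.207, -3.135, -0.0]
ft_force: [-0.7, 0.6, 0.7]
opening: -0.002
```

```bash
python3 -m crank '[[[0,0,0.1,0,0,0,0],[0,0,0.2,0,0,0,0],[0,0,0.3,0,0,0,0],[0,0,0.3,0,0,0,0],[0,0,0.3,0,0,0,0],[0,0,0.3,0,0,0,0],[0,0,0.3,0,0,0,0],[0,0,0.3,0,0,0,0]]]'
```

```text
clock: 75.28
ee_pos: [0.6006, -0.2464, 0.055]
ee_rot: [0.207, 3.132, 0.0]
ft_force: [-0.6, 1.7, 8.5]
opening: -0.002
```

```bash
python3 -m crank '[[[0,0,-1,0,0,0,0],[0,0,-3,0,0,0,0],[0,0,-6,0,0,0,0],[0,0,-9,0,0,0,0],[0,0,-11,0,0,0,0],[0,0,-11,0,0,0,0],[0,0,-11,0,0,0,0],[0,0,-11,0,0,0,0]]]'
python3 - <<'E'
from h import *
t,s=both(); save(s,"s39",(170,110,350,260),4); go((0.47,-.06,.16),1.439)
E
```

```text
clock: 75.95
ee_pos: [0.5988, -0.2459, 0.1622]
ee_rot: [-0.207, -3.133, -0.001]
ft_force: [0.7, -0.0, -1.7]
opening: -0.001
row: [15.18, 16.72, 0.21] [0.001, -0.003, 0.0] |pos [ 0.5985 -0.2457  0.1615] op 0.0 F [ 0.4  0.  -0.2] t 76.05 q [-0.09  0.4   0.57  1.58 -0.23  1.23  1.95]
```

View pics/s39.png

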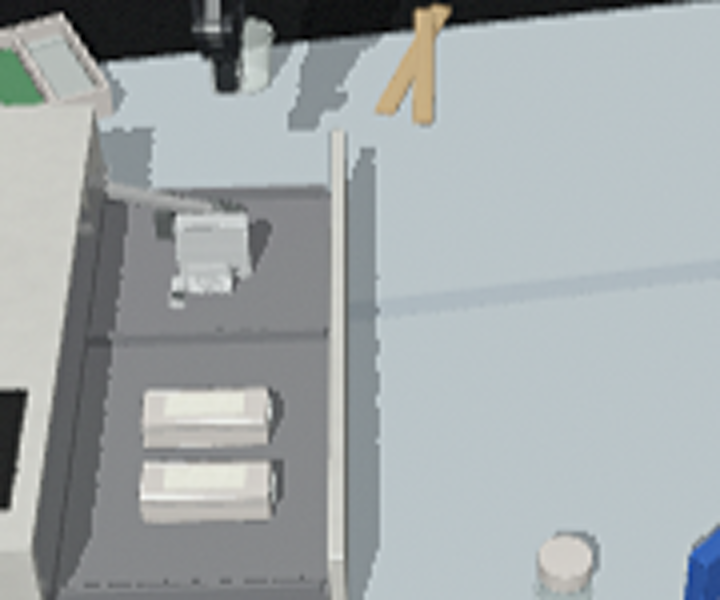

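```bash
python3 -m crank '[[[1.5,1.6,0,0,0,0,0],[4,4.3,0,0,0,0,0],[6.5,7,0,0,0,0,0],[9,9.7,0,0,0,0,0],[11,12.5,0,0,0,0,0],[12.5,15,0,0,0,0,0],[12.6,15.9,0,0,0,0,0],[12.6,15.9,0,0,0,0,0]]]'
python3 -m crank '[[[0,0,0,0,0,0,0],[0,0,0,0,0,0,0],[0,0,2,0,0,0,0],[0,0,4,0,0,0,0],[0,0,6,0,0,0,0],[0,0,6,0,0,0,0],[0,0,6,0,0,0,0],[0,0,6,0,0,0,0]]]'
python3 - <<'E'
from h import *
t,s=both(); save(s,"s40",(170,110,350,260),4); go((0.495,-.071,.059),1.439)
E
```

```text
clock: 76.72
ee_pos: [0.4948, -0.0688, 0.1624]
ee_rot: [-0.198, -3.134, -0.002]
ft_force: [0.5, -0.3, -0.4]
opening: -0.003
clock: 77.38
ee_pos: [0.4963, -0.0733, 0.1041]
ee_rot: [0.21, 3.134, -0.001]
ft_force: [0.3, -0.3, 0.1]
opening: -0.0
row: [0.2, 0.15, 4.56] [0.0, 0.002, -0.001] |pos [ 0.4967 -0.0727  0.1046] op 0.001 F [-0.2 -0.4  0.1] t 77.48 q [-0.37  0.13  0.5   2.   -0.07  1.03  1.6 ]
```

View pics/s40.png

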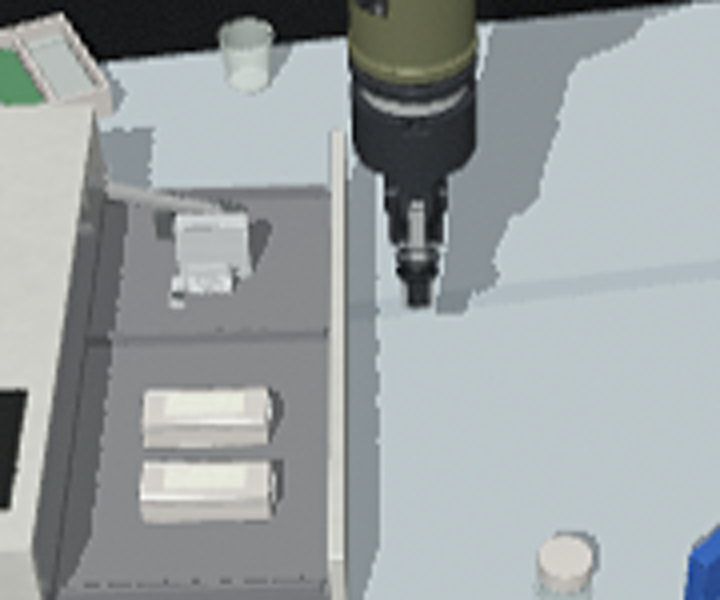

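```bash
python3 -m crank '[[[0,0.1,1,0,0,0,0],[0,0.1,2,0,0,0,0],[0,0.1,3,0,0,0,0],[0,0.1,4,0,0,0,0],[0,0.1,4.5,0,0,0,0],[-0.5,0.1,4.5,0,0,0,0],[-1.2,0.1,4.5,0,0,0,0],[-2,0.1,4.5,0,0,0,0]]]'
python3 -m crank '[[[-0.4,0,0,0,0,0,0],[-0.8,0,0,0,0,0,0],[-1.2,0,0,0,0,0,0],[-1.6,0,0,0,0,0,0],[-2,0,0,0,0,0,0],[-2.4,0,0,0,0,0,0],[-2.8,0,0,0,0,0,0],[-3.2,0,0,0,0,0,0]]]'
python3 -m crank '[[[-0.4,0,0,0,0,0,0],[-0.8,0,0,0,0,0,0],[-1.2,0,0,0,0,0,0],[-1.6,0,0,0,0,0,0],[-2,0,0,0,0,0,0],[-2.4,0,0,0,0,0,0],[-2.8,0,0,0,0,0,0],[-3.2,0,0,0,0,0,0]]]'
python3 - <<'E'
from h import *
t,s=both(); save(s,"s41",(170,110,350,260),4); go((0.6993,-.0978,.059),1.439)
E
```

```text
clock: 78.15
ee_pos: [0.5166, -0.0738, 0.0586]
ee_rot: [0.207, 3.134, 0.0]
ft_force: [0.3, -0.1, 0.6]
opening: -0.001
clock: 78.82
ee_pos: [0.5474, -0.0779, 0.0582]
ee_rot: [-0.207, -3.134, -0.0]
ft_force: [-1.7, 0.6, 1.1]
opening: -0.002
clock: 79.48
ee_pos: [0.5793, -0.0822, 0.0583]
ee_rot: [-0.207, -3.135, -0.0]
ft_force: [-2.3, -0.2, 0.4]
opening: 0.002
row: [-12.01, 0.02, -0.02] [-0.0, 0.002, 0.0] |pos [ 0.5802 -0.0822  0.0585] op 0.003 F [0.9 0.6 0.6] t 79.58 q [-0.3   0.37  0.48  1.83 -0.2   0.99  1.69]
```

View pics/s41.png

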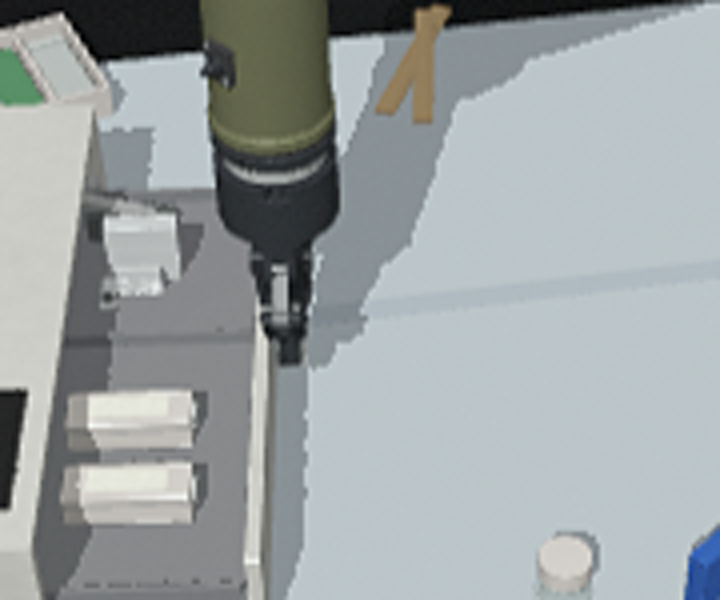

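The tray slides freely with about 2 N. Continuing.

```bash
python3 -m crank '[[[-0.3,0,0,0,0,0,0],[-0.7,0,0,0,0,0,0],[-1.2,0,0,0,0,0,0],[-1.7,0,0,0,0,0,0],[-2.2,0,0,0,0,0,0],[-2.7,0,0,0,0,0,0],[-3.2,0,0,0,0,0,0],[-3.7,0,0,0,0,0,0]]]'
python3 -m crank '[[[-0.5,0,0,0,0,0,0],[-1,0,0,0,0,0,0],[-1.5,0,0,0,0,0,0],[-2,0,0,0,0,0,0],[-2.5,0,0,0,0,0,0],[-3,0,0,0,0,0,0],[-3.5,0,0,0,0,0,0],[-4,0,0,0,0,0,0]]]'
python3 -m crank '[[[-0.4,0,0,0,0,0,0],[-0.8,0,0,0,0,0,0],[-1.2,0,0,0,0,0,0],[-1.6,0,0,0,0,0,0],[-2,0,0,0,0,0,0],[-2.3,0,0,0,0,0,0],[-2.6,0,0,0,0,0,0],[-2.8,0,0,0,0,0,0]]]'
python3 -m crank '[[[-0.2,0,0,0,0,0,0],[-0.4,0,0,0,0,0,0],[-0.6,0,0,0,0,0,0],[-0.8,0,0,0,0,0,0],[-0.9,0,0,0,0,0,0],[-1,0,0,0,0,0,0],[-1,0,0,0,0,0,0],[-1,0,0,0,0,0,0]]]'
python3 - <<'E'
from h import *
t,s=both(); save(s,"s42",(110,110,290,260),4); go((0.6993,-.0978,.059),1.439)
E
```

```text
clock: 80.25
ee_pos: [0.6162, -0.087, 0.0583]
ee_rot: [0.207, 3.135, 0.0]
ft_force: [-1.7, 0.0, 0.2]
opening: -0.002
clock: 80.92
ee_pos: [0.6559, -0.0923, 0.0584]
ee_rot: [0.207, 3.135, 0.0]
ft_force: [-2.0, 0.2, 1.1]
opening: -0.001
clock: 81.58
ee_pos: [0.6835, -0.096, 0.0584]
ee_rot: [0.207, 3.134, -0.0]
ft_force: [-1.7, -0.5, 0.7]
opening: -0.001
clock: 82.25
ee_pos: [0.6933, -0.0972, 0.0583]
ee_rot: [0.207, 3.134, 0.0]
ft_force: [-0.6, -1.3, 0.5]
opening: 0.004
row: [-0.6, 0.01, -0.06] [0.0, 0.001, 0.0] |pos [ 0.6933 -0.0971  0.0584] op -0.004 F [-0.4  0.2  0.2] t 82.35 q [-0.22  0.59  0.45  1.52 -0.28  1.09  1.73]
```

View pics/s42.png

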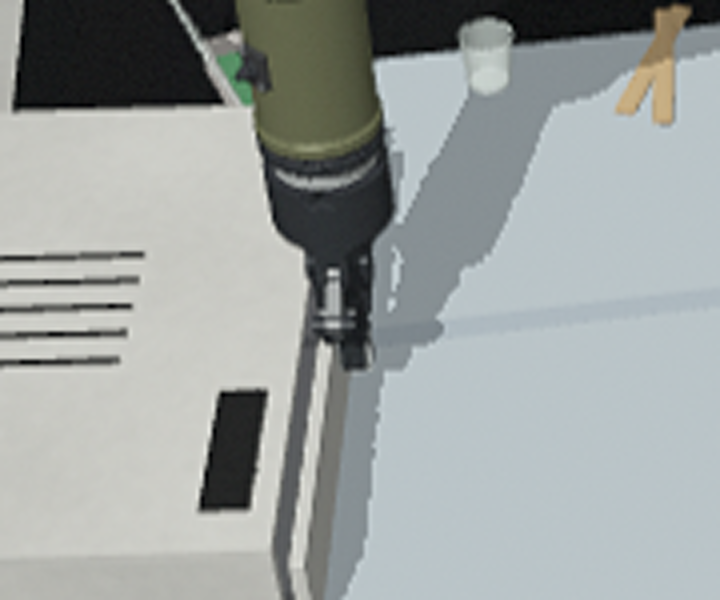

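Slow final push until the stop is felt.

```bash
python3 -m crank '[[[-0.1,0,0,0,0,0,0],[-0.2,0,0,0,0,0,0],[-0.3,0,0,0,0,0,0],[-0.4,0,0,0,0,0,0],[-0.5,0,0,0,0,0,0],[-0.6,0,0,0,0,0,0],[-0.6,0,0,0,0,0,0],[-0.6,0,0,0,0,0,0]]]'
python3 -m crank '[[[-0.1,0,0,0,0,0,0],[-0.2,0,0,0,0,0,0],[-0.3,0,0,0,0,0,0],[-0.4,0,0,0,0,0,0],[-0.4,0,0,0,0,0,0],[-0.4,0,0,0,0,0,0],[-0.4,0,0,0,0,0,0],[-0.4,0,0,0,0,0,0]]]'
```

```text
clock: 83.02
ee_pos: [0.6993, -0.0981, 0.0583]
ee_rot: [0.207, 3.134, -0.0]
ft_force: [-0.7, 0.5, 0.5]
opening: -0.0
clock: 83.68
ee_pos: [0.6993, -0.0981, 0.0583]
ee_rot: [-0.207, -3.126, -0.002]
ft_force: [-13.1, 1.9, 8.0]
opening: -0.001
```

```bash
python3 -m crank '[[[0.5,0,0,0,0,0,0],[1.5,0,0,0,0,0,0],[3,0,0,0,0,0,0],[5,0,0,0,0,0,0],[7,0,0,0,0,0,0],[9,0,0,0,0,0,0],[11,0,0,0,0,0,0],[12,0,0,0,0,0,0]]]'
python3 -m crank '[[[0,0,-3,0,0,0,0],[0,0,-6,0,0,0,0],[1,-2,-9,0,0,0,0],[2,-4,-12,0,0,0,0],[3,-8,-14,0,0,0,0],[4,-11,-14,0,0,0,0],[5,-14,-14,0,0,0,0],[5,-16,-14,0,0,0,0]]]'
python3 - <<'E'
from h import *
t,s=both(); save(s,"s43"); save(t,"t43"); tools()
E
```

```text
clock: 84.35
ee_pos: [0.5821, -0.0827, 0.0582]
ee_rot: [-0.207, -3.135, -0.001]
ft_force: [0.2, 0.0, 0.4]
opening: 0.001
clock: 85.02
ee_pos: [0.5112, -0.2392, 0.1996]
ee_rot: [0.214, 3.132, -0.002]
ft_force: [0.6, 0.1, 0.1]
opening: -0.003
pos [ 0.5119 -0.2402  0.1992] yangle 1.431 z [ 0.002 -0.003 -1.   ] op 0.002 F [-0.7 -0.1  0.3] t 85.12
```

View pics/s43.png

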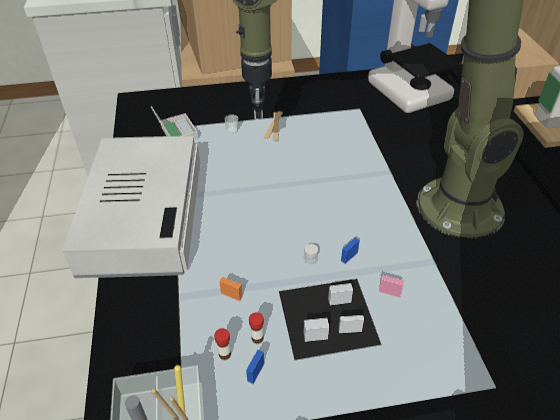

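View pics/t43.png

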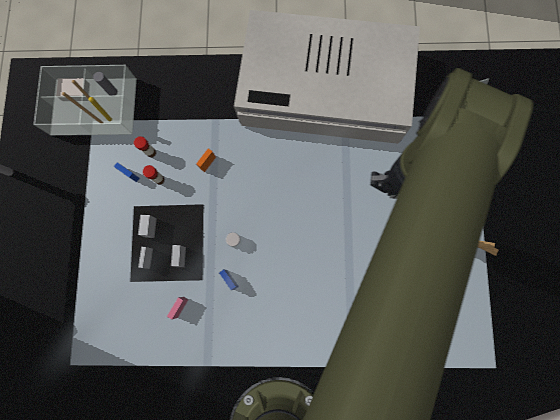

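```bash
python3 -m crank '[[[0,0,0,0,0,0,0],[0,0,0,0,0,0,0],[0,0,0,0,0,0,0],[0,0,0,0,0,0,0],[0,0,0,0,0,0,0],[0,0,0,0,0,0,0],[0,0,0,0,0,0,0],[0,0,0,0,0,0,0]]]'; python3 -c "
from cell import manip
print(manip.close_job())"
```

```text
clock: 85.78
ee_pos: [0.5134, -0.2347, 0.1983]
ee_rot: [0.206, 3.135, 0.0]
ft_force: [-0.9, -0.6, -0.1]
opening: 0.003
the job is handed in; nothing more can be done
None
```

I finished the job and handed it in at 85.8 s. The 14 mm spacer is in the clamp, both mailers are in the bay, the lever is down and the tray is closed.

- **Spacers:** I tried them from the thinnest up. The 10 mm and the 14 mm both went right down to the tray floor. Nudging the 10 mm one from side to side put the gap at about 17 mm. The 18 mm one jammed about 14 mm too high, so I put it back, refitted the 14 mm and left it in. I never tried the 22 mm. The 10, 18 and 22 mm spacers stand upright on the mat.
- **Mailers:** Only two were there, and both lie flat in the bay, long side along x. One was knocked aside partway through, so I located it again before picking it up.
- **Lever and tray:** The lever stopped at about 8 N, and the side picture showed it down. The tray then slid with about 2 N until it hit its stop (13 N), at the position I had worked out for fully home.

In the last pictures the tray is home, the gripper is clear, and the tubes, jar, cup and coloured look-alikes look unmoved. I could not see the spacer and mailers once the tray was closed, so the last sight of those was just before and early in the push. The two cameras disagreed by 5–8 mm in y; I corrected for that using the held spacer and by feel, and no check failed.

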